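# Load the label winder, lock it with the T-key and start it

## Robot

A 7-joint arm with a two-finger parallel gripper is mounted at the origin on the work surface; the furniture and walls round the work are solid. World frame = base frame: x ahead of the robot, y to its left, z up, the work surface at z = 0. Lengths are in m, angles in rad, forces in N, time in s.
With the tool pointing down it reaches from about 0.35 to 0.9 m from the base axis. Payload 19.9 kg.
Tool frame: the origin (TCP) lies on the centre line of the jaws, within the pads' length; the fingertips stand 17 mm ahead of it and the grasp point (between the pads) lies 2 mm behind it; z points along the fingers, x is the direction in which the jaws open and shut, and the axes are right-handed (so a half turn about z gives the same grasp; the last joint's range is limited). The gripper opens to 94 mm and grips with 3 to 60 N. Pads are 16 mm wide; open, the fingers measure 119 mm over their backs; the gripper's body (75 mm by 177 mm) begins 78 mm behind the grasp point.
Start: joints at [-1.313, 0.417, -0.01, 1.614, 0.005, 1.111, -0.053], TCP at [0.184, 0.597, 0.222] pointing down, gripper open.
Joint ranges: [-2.81, 2.81], [-0.39, 2.02], [-1.27, 1.25], [0.06, 2.57], [-1.19, 4.33], [0.19, 2], [-2.82, 2.82]. Speed limits (rad/s): [1.89, 1.89, 2.39, 2.39, 3.01, 3.01, 3.01].

## Interface

Orientations are given as [roll, pitch, yaw] about the fixed x, y, z axes, in that order (R = Rz(yaw) Ry(pitch) Rx(roll)).
In Python, from plant import sensors, eyes, bot gives the robot as it stands. The module is installed in compiled form; this text tells all that it offers.
- The arm moves only by the tool carry_out, never from a script. Its argument "rows" is text: rows parted by semicolons, each of 7 numbers parted by spaces: the shift along the tool's x, y, z in cm, then the turn, a rotation vector about the tool's x, y, z in degrees, then the opening, from 0 (shut) to 1 (fully open). A call has 1 to 20 rows; each row is the pose to reach, as a shift and turn from the pose commanded when the call began, along the tool's axes at that moment; what a row does not reach only later rows make up. A row lasts 1/12 s, in which the tool goes at most 41.7 mm and 7.16 degrees, less where a joint would pass 70% of its speed; a pose out of reach is approached as far as the arm can. A call with a gripper value outside its range is refused whole. The fingers move at their own pace and stop on an object; "newtons" is the grip in N (left out, the last holds). Time passes only in rows, so rows that repeat a pose let the fingers close. It gives the time, the measured TCP pose, the force and the opening at its end, in the units of the state.
- sensors.state(): the state, without advancing time (a new reading comes with each control period).
- eyes.capture(name): name is "scene" or "top" or "wrist"; returns a dict with "color" (480x640x3 uint8, red, green, blue), "z_map" (480x640 float32, m along the optical axis (not along the pixel's ray), 0 where there is no reading), "intrinsics" (3x3 intrinsics, pixels), "extrinsics" (4x4, takes a point from camera to world coordinates). Camera axes: x right, y down, z forward; pixel columns grow to the right and rows downward; lengths in m; the calibration is good to about 2 mm. A picture is of the moment at which its call begins.
- bot.sign_off(): hands the job in, once; it reports no verdict.
Trained networks look in a picture, given as the dict that the camera call returned (one of the last four; its "shot" number tells which), for a name from the list of things; names that differ only in an ending like _2 or _b are one class to them, and where a whole thing is asked for, a point or a joint stands for the part that bears it (a point fixed in the world has none). Each returns a list of dicts, best first, with "score" (0 to 1); they miss things now and then, are a little off and sometimes report something else, mostly with a low value. They report only what shows in the picture. A call takes as long as a camera call. They do not tell look-alikes from the thing itself.
- eyes.find_in(picture, target): "location" ([x, y, z] in m, in world coordinates, good to about 4 mm: the middle of the surface that is visible of it).
- eyes.pinpoint(picture, target): "location" ([x, y, z] in m, in world coordinates, good to about 4 mm: a listed point, or the origin of a listed thing).
The state is a dict: "time": time; "joints": joint angles; "qd": joint speeds; "joint_efforts": joint torques, N m; "tool_pos": TCP position; "tool_rot": TCP orientation; "ft_force": force on the tool from outside, world axes, zero at the start; "ft_torque": the same for the moment, N m; "finger_gap": finger opening in m.
Only numpy, scipy, OpenCV 4.12 (cv2) and the standard library are available. Lean on these libraries where they do the work, as an engineer would, in place of code of your own. Each camera call takes 0.05 s, during which the arm holds its last target.

## Task

Put every small label roll with a blue core fully down on its own spindle of the winder. Then use the blue T-handle key to turn the clamp screw at the bottom of the round dark boss clockwise to its locked stop (red pointer to the green mark), taking a new bite with the key when needed, and put the key back upright in its wooden stand. Last, press the long red start bar all the way down near its middle, so that both ends go down evenly, and let it come up again; do not press it before that and do not push the carton or the marker about.

Things in the scene. Friction and masses are not known exactly. Their poses are not given: they have to be found in the camera images.
- roll_1_mid (a point): small white label roll with a blue core ring, 60 mm in diameter, 50 mm tall, with a 26 mm through hole, 0.12 kg, standing on an end; this point is its centre, 25 mm above its underside, z along its hole. Roll 1 of at most 3, all alike; some may be absent
- roll_2_mid (a point): small white label roll with a blue core ring, 60 mm in diameter, 50 mm tall, with a 26 mm through hole, 0.12 kg, standing on an end; this point is its centre, 25 mm above its underside, z along its hole. Roll 2 of at most 3, all alike; some may be absent
- roll_3_mid (a point): small white label roll with a blue core ring, 60 mm in diameter, 50 mm tall, with a 26 mm through hole, 0.12 kg, standing on an end; this point is its centre, 25 mm above its underside, z along its hole. Roll 3 of at most 3, all alike; some may be absent
- spindle_1 (a point): leftmost (+y) of the winder's three upright steel spindles, 19 mm in diameter, cone-topped, 58 mm tall above the plate (plate top z = 0.012); the point is on its axis where the centre of a seated roll lies, 25 mm above the plate. x and y are the winder's axes
- spindle_2 (a point): middle one of the winder's three upright steel spindles, 19 mm in diameter, cone-topped, 58 mm tall above the plate (plate top z = 0.012); the point is on its axis where the centre of a seated roll lies, 25 mm above the plate. x and y are the winder's axes. The spindles stand 78 mm apart along the winder's y, so hold a roll with the fingers closing along its x; any roll may go on any spindle
- spindle_3 (a point): rightmost, next to the boss, of the winder's three upright steel spindles, 19 mm in diameter, cone-topped, 58 mm tall above the plate (plate top z = 0.012); the point is on its axis where the centre of a seated roll lies, 25 mm above the plate. x and y are the winder's axes
- boss_rim (a point): centre of the open top (z = 0.066) of the dark round boss fixed on the winder plate, outer diameter 42 mm, bore 30 mm, in line with the spindles, 77 mm right of spindle_3; the clamp screw lies at the bottom of the bore. x and y are the winder's axes (x away from the robot)
- socket_mouth (a point): brass clamp screw deep in the boss: centre of the mouth of its square socket, 15 mm wide and 28 mm deep, 26 mm below the boss rim. Turns with the screw: x and y are parallel to the socket's sides; at clamp_screw = 0 they are the winder's axes
- clamp_screw (a joint): turn of the clamp screw, rad: starts at 0 to 0.3 (loose), grows clockwise from above to a hard stop at 2.5 (locked; over 2.25 counts), so it takes two or more bites of the key; 0.12 N m of friction, stays where left. The red pointer at the foot of the boss turns with it, from the white mark (-x, towards the robot) past the left to the green mark (away, half left)
- key_grip (a point): T-handle key, 0.16 kg, upright in its stand at the start: centre of its blue handle bar, 100 mm long along x, 18 mm wide along y, 24 mm tall; z up along the shaft. Below it a 14 mm round shaft and a dark collar 39 mm across, underside 57 mm below this point. Home in the boss the collar rests on the rim, this point 57 mm above boss_rim
- key_tip (a point): round-nosed tip of the key, 107 mm below key_grip and 50 mm below the collar's underside. The last 36 mm are a 12 mm square drive, sides parallel to x and y; it fits the socket in any of the 4 quarter turns, with about 0.25 rad of play either way
- stand_hole (a point): wooden key stand, a fixed block 76 x 76 x 65 mm; the point is the centre of the mouth of its round hole, 22 mm in diameter and 56 mm deep, at z = 0.065. The key is home standing in the hole, in any yaw, with its collar on the block (key_grip 57 mm above this point)
- bar_mid (a point): middle of the top face, at rest, of the red start bar along the winder's y at its front edge: 180 mm long, 24 mm wide, z = 0.041, a white stripe marks the middle. The point is fixed and does not move with the bar; x and y are the winder's axes
- start_bar (a joint): how far the start bar is pressed down, m: 0 up, 0.008 at its stop; pushed up by springs, 2 N at the top, 6 N at the bottom; over 0.006 counts as pressed
- bar_tilt (a joint): rocking of the start bar about its middle, rad: 0 level, positive with the left (+y) end up; spring 8 N m/rad, so pressing off its middle tilts it. Over 0.06 either way is a failure, over 0.03 does not count as even
- carton: small brown carton 110 x 77 x 40 mm, a bystander to leave alone; origin at the centre of its underside
- black_marker: black marker pen, about 140 mm long, 18 mm thick, lying, a bystander to leave alone; origin at the centre of its underside
Not all that is in view belongs to the job. What is shaped like the part that bears roll_2_mid but yellow is not meant.

How it is judged:
On the way, in this order (a step that is already met when the one before it is completed fails the run):
1. every roll present is seated on a spindle ((distance between roll_1_mid and spindle_1 below 0.008 m or distance between roll_1_mid and spindle_2 below 0.008 m or distance between roll_1_mid and spindle_3 below 0.008 m) and angle between each of roll_1_mid, roll_2_mid, roll_3_mid's own z axis and vertical below 0.12 rad and (distance between roll_2_mid and spindle_1 below 0.008 m or distance between roll_2_mid and spindle_2 below 0.008 m or distance between roll_2_mid and spindle_3 below 0.008 m) and (distance between roll_3_mid and spindle_1 below 0.008 m or distance between roll_3_mid and spindle_2 below 0.008 m or distance between roll_3_mid and spindle_3 below 0.008 m)), for 0.2 s.
2. the clamp screw is turned clockwise to its locked stop with the key (value of joint clamp_screw above 2.25 rad), for 0.2 s.
3. the key is back upright in its stand, collar on the block (horizontal distance between key_grip and stand_hole below 0.02 m and z of key_grip in the frame of stand_hole below 0.063 m and angle between key_grip's own z axis and vertical below 0.12 rad), for 0.2 s.
4. the start bar is pressed fully down and level (value of joint start_bar above 0.006 m and value of joint bar_tilt between -0.03 and 0.03 rad), for 0.1 s.
At the end, for the whole second after the job is handed in: Every roll present has its centre within 8 mm of a spindle's seat point and stands upright within 0.12 rad; the clamp screw is past 2.25 rad; the key stands in its stand (within 20 mm sideways, collar within 6 mm of the block, tilt under 0.12 rad); the start bar has come up again (under 2 mm) (all of step 1 and all of step 3 and value of joint clamp_screw above 2.25 rad and value of joint start_bar below 0.002 m); the robot touches nothing.
It fails at once if the start bar is pressed before the clamp screw is locked (value of joint start_bar above 0.004 m and value of joint clamp_screw below 2.2 rad).
It fails at once if the start bar is rocked: one end pressed down far more than the other (value of joint bar_tilt above 0.06 rad or value of joint bar_tilt below -0.06 rad).
It fails at once if the carton or the marker is pushed more than 3 cm (distance of any of carton, black_marker from where it was at the start of the episode above 0.03 m).
Of roll_1, roll_2, roll_3 only 2 to 3 are there at a start; the rules pass over those that are not, and their reading is None.
At some moment in a run one of roll_1, roll_2, roll_3 may be knocked a few centimetres aside while the robot is not near it.
It also fails if it takes over 210 s, if anything falls off the work surface, if the arm or the gripper's body presses on something with over 40 N, if the wrist force passes 120 N, or if a joint passes its speed limit or range.

## Working session

There is one attempt and no reset: what is moved stays moved. The work goes in short steps, Python scripts to look and compute and a tool call to move; the robot and the scene stay as the last step left them, time stands still between calls to the robot, and variables do not carry over. Pictures are saved under pics/ and viewed, and the job is handed in when it is done.

Besides the shell and the picture viewer there is one more tool, called after "Request:" in YAML: its name, and indented under it one key for each argument. carry_out: Moves the arm, as the interface text tells. Its arguments: {"type":"object","properties":{"rows":{"type":"string"},"newtons":{"type":"number"}},"required":["rows"]}

```bash
mkdir -p pics; ls; cat > h.py <<'E'
import numpy as np, cv2
from plant import sensors, eyes, bot
from scipy.spatial.transform import Rotation as R
def save(p,name,crop=None,scale=1):
    im=p["color"][:,:,::-1]
    if crop: im=im[crop[1]:crop[3],crop[0]:crop[2]]
    if scale!=1: im=cv2.resize(im,None,fx=scale,fy=scale,interpolation=cv2.INTER_CUBIC)
    cv2.imwrite("pics/"+name,im)
def cloud(p):
    z=p["z_map"];K=p["intrinsics"];T=p["extrinsics"]
    v,u=np.mgrid[0:z.shape[0],0:z.shape[1]]
    c=np.stack([(u-K[0,2])/K[0,0]*z,(v-K[1,2])/K[1,1]*z,z],-1)
    w=c@T[:3,:3].T+T[:3,3]
    w[z<=0]=np.nan
    return w
def proj(p,X):
    T=np.linalg.inv(p["extrinsics"]);K=p["intrinsics"]
    c=T[:3,:3]@np.asarray(X,float)+T[:3,3]
    return (K@c)[:2]/c[2]
E
python3 - <<'E'
from h import *
s=sensors.state()
for k,v in s.items(): print(k,np.round(v,4))
for n in["scene","top","wrist"]:
    p=eyes.capture(n);save(p,n+"0.png");print(n,np.round(p["extrinsics"],3).tolist(),p["intrinsics"][0,0])
    for t in ["roll_1_mid","spindle_1","boss_rim","socket_mouth","key_grip","key_tip","stand_hole","bar_mid","carton","black_marker"]:
        print(t,[(np.round(d["location"],3).tolist(),round(d["score"],2),np.round(proj(p,d["location"])).tolist()) for d in eyes.pinpoint(p,t)])
E
```

```text
pics
time 0.0
joints [-1.3135  0.418  -0.0103  1.6142  0.0047  1.1107 -0.053 ]
qd [-0.0001 -0.0002  0.0001 -0.0004 -0.0008 -0.0013 -0.0003]
joint_efforts [ 8.00000e-04 -8.51268e+01  6.39000e-01 -4.25991e+01 -4.88000e-02
  1.88000e-02  1.00000e-04]
tool_pos [0.1839 0.5969 0.2218]
tool_rot [3.1415e+00 1.3000e-03 1.2720e+00]
ft_force [ 0.0607 -1.0231  0.559 ]
ft_torque [-0.0392 -0.0417  0.0245]
finger_gap 0.0941
scene [[0.875, -0.287, 0.389, 0.025], [-0.483, -0.49, 0.725, -0.638], [-0.017, -0.823, -0.568, 0.69], [0.0, 0.0, 0.0, 1.0]] 435.15316924603246
roll_1_mid [([0.4, -0.215, 0.031], 0.89, [395.0, 346.0])]
spindle_1 [([0.536, 0.072, 0.036], 0.89, [370.0, 244.0]), ([0.525, 0.157, 0.036], 0.68, [349.0, 229.0]), ([0.552, -0.001, 0.036], 0.62, [393.0, 258.0]), ([0.567, -0.078, 0.067], 0.19, [420.0, 264.0])]
boss_rim [([0.566, -0.076, 0.066], 0.93, [419.0, 264.0])]
socket_mouth [([0.559, -0.075, 0.039], 0.52, [415.0, 274.0])]
key_grip [([0.54, -0.216, 0.119], 0.9, [458.0, 287.0])]
key_tip []
stand_hole [([0.533, -0.218, 0.059], 0.92, [451.0, 311.0]), ([0.358, 0.333, 0.026], 0.54, [264.0, 
[... 607 characters left out ...]
5, -0.08, 0.036], 0.65, [410.0, 196.0])]
key_grip [([0.539, -0.218, 0.123], 0.72, [477.0, 199.0])]
key_tip [([0.401, -0.216, 0.021], 0.17, [466.0, 265.0])]
stand_hole [([0.535, -0.216, 0.064], 0.55, [470.0, 207.0]), ([0.554, -0.002, 0.038], 0.28, [378.0, 200.0])]
bar_mid [([0.449, 0.022, 0.039], 0.57, [368.0, 242.0])]
carton [([0.311, 0.2, -0.0], 0.61, [294.0, 299.0])]
black_marker [([0.517, 0.424, -0.002], 0.92, [207.0, 215.0])]
wrist [[0.295, 0.927, 0.233, 0.116], [0.955, -0.286, -0.073, 0.619], [-0.0, 0.244, -0.97, 0.384], [0.0, 0.0, 0.0, 1.0]] 392.9145555397125
roll_1_mid []
spindle_1 []
boss_rim []
socket_mouth []
key_grip []
key_tip []
stand_hole []
bar_mid []
carton []
black_marker []
```

View pics/scene0.png

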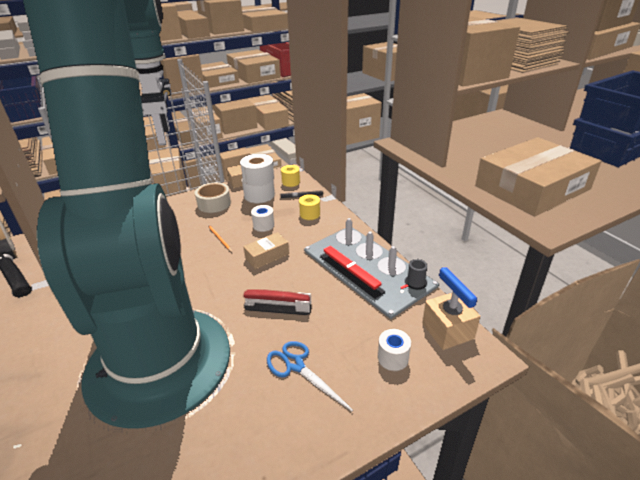

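View pics/top0.png

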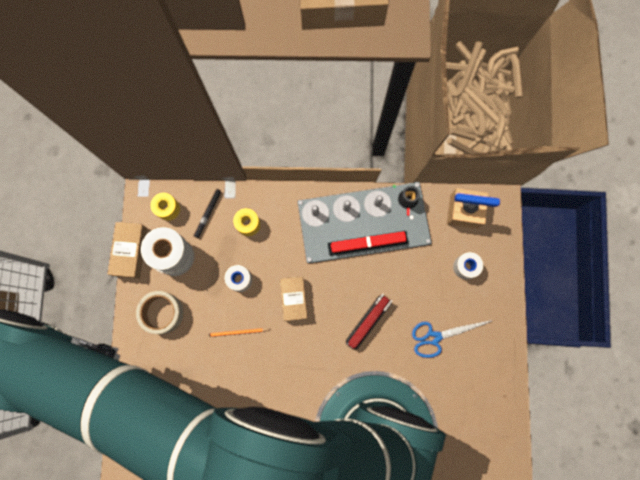

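View pics/wrist0.png

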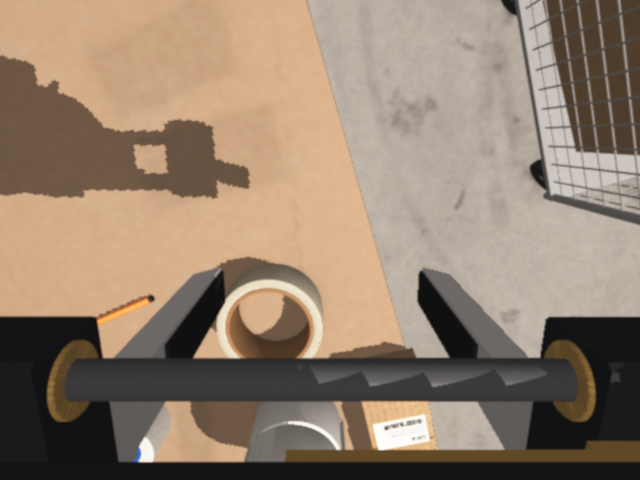

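The scene image shows blue-core rolls at scene (395,349) and (262,218), top (469,265) and (237,277). Possible mistakes are the yellow rolls at top (162,205) and (246,221), the big white roll at (166,250) and the tape at (158,313). The winder is at (365,222), the key at (477,200), the carton at (293,299) and the marker at (208,214).

```bash
cat >> h.py <<'E'
def pts(p,c,r,z0,z1):
    w=cloud(p).reshape(-1,3)
    m=(np.hypot(w[:,0]-c[0],w[:,1]-c[1])<r)&(w[:,2]>z0)&(w[:,2]<z1)
    return w[m]
def circ(P):
    (c,r)=cv2.minEnclosingCircle(P[:,:2].astype(np.float32)); return np.round(c,4),round(r,4),len(P)
E
python3 - <<'E'
from h import *
for n in["scene","top"]:
    p=eyes.capture(n)
    if n=="top":
        save(p,"cropA.png",(440,180,510,290),5); save(p,"cropB.png",(120,180,320,320),4); save(p,"cropW.png",(290,170,440,270),5)
    print(n)
    for t in ["roll_1_mid","roll_2_mid","spindle_3"]:
        print([(np.round(d["location"],3).tolist(),round(d["score"],2)) for d in eyes.pinpoint(p,t)])
    print("rollA",circ(pts(p,(.4,-.216),.05,.044,.056)))
    w=cloud(p)
    print("boss",circ(pts(p,(.566,-.076),.035,.06,.072)))
    P=pts(p,(.54,-.217),.08,.112,.14); (c,s,a)=cv2.minAreaRect(P[:,:2].astype(np.float32)); print("key",np.round(c,4),np.round(s,4),a,np.median(P[:,2]),len(P))
    P=pts(p,(.54,-.217),.08,.060,.068); (c,s,a)=cv2.minAreaRect(P[:,:2].astype(np.float32)); print("stand",np.round(c,4),np.round(s,4),a,len(P))
    col=p["color"].astype(int); red=(col[...,0]>150)&(col[...,1]<60)&(col[...,2]<70)&(np.abs(w[...,2]-.041)<.006)&(np.hypot(w[...,0]-.45,w[...,1]-.023)<.12)
    P=w[red];(c,s,a)=cv2.minAreaRect(P[:,:2].astype(np.float32)); print("bar",np.round(c,4),np.round(s,4),a,np.median(P[:,2]),len(P))
    for c in [(.528,.153),(.54,.077),(.553,-.001)]:
        P=pts(p,c,.025,.045,.075); print("sp",np.round(P.mean(0),4),circ(P) if len(P) else 0, P[:,2].max())
    for c in [(.40,.33),(.37,.33)]:
        print("rollB",circ(pts(p,(.37,.33),.06,.044,.056)))
E
```

```text
scene
[([0.4, -0.214, 0.031], 0.93)]
[([0.495, 0.316, 0.024], 0.78), ([0.359, 0.333, 0.025], 0.73), ([0.533, 0.522, 0.026], 0.71)]
[([0.536, 0.076, 0.037], 0.75), ([0.525, 0.156, 0.035], 0.64), ([0.55, 0.003, 0.036], 0.61)]
rollA (array([ 0.3947, -0.2165]), 0.0303, 610)
boss (array([ 0.5616, -0.0775]), 0.0227, 150)
key [ 0.533  -0.2164] [0.1003 0.0192] 83.53201293945312 0.1321957396072923 626
stand [ 0.5339 -0.2154] [0.0776 0.0777] 82.85706329345703 795
bar [0.438  0.0179] [0.021 0.175] 16.181291580200195 0.03944879615326058 64
sp [0.5183 0.149  0.0594] (array([0.5193, 0.1516]), 0.0091, 67) 0.07244461973837601
sp [0.5316 0.0721 0.0598] (array([0.5315, 0.0749]), 0.0101, 72) 0.07294434910571745
sp [ 0.5452 -0.0036  0.0594] (array([ 0.547 , -0.0013]), 0.0096, 77) 0.07390107232582399
rollB (array([0.3526, 0.3333]), 0.0316, 226)
rollB (array([0.3526, 0.3333]), 0.0316, 226)
top
[([0.403, -0.218, 0.018], 0.58), ([0.54, 0.078, 0.033], 0.3)]
[([0.531, 0.526, 0.03], 0.93), ([0.354, 0.334, 0.024], 0.83), ([0.493, 0.318, 0.025], 0.7), ([0.542, 0.079, 0.036], 0.58), ([0.529, 0.155, 0.036], 0.54)]
[([0.539, 0.079, 0.035], 0.96), ([0.528, 0.15, 0.037], 0.79), ([0.554, 0.0, 0.036], 0.55)]
rollA (array([ 0.3987, -0.2167]), 0.0309, 405)
boss (array([ 0.566 , -0.0761]), 0.0217, 129)
key [ 0.5386 -0.2153] [0.1005 0.0202] 83.95333099365234 0.13218337916854828 419
stand [ 0.5386 -0.2158] [0.0769 0.0778] 82.16155242919922 532
bar [0.4505 0.0235] [0.0217 0.1792] 9.92171573638916 0.04025104210982855 391
sp [0.5234 0.1527 0.062 ] (array([0.5255, 0.1529]), 0.0097, 57) 0.07238754227402722
sp [0.5369 0.0767 0.0619] (array([0.5386, 0.0763]), 0.0098, 57) 0.07423727138530523
sp [5.507e-01 4.000e-04 6.190e-02] (array([0.5525, 0.    ]), 0.0095, 56) 0.07228591818988983
rollB (array([0.357 , 0.3339]), 0.0297, 393)
rollB (array([0.357 , 0.3339]), 0.0297, 393)
```

View pics/cropB.png

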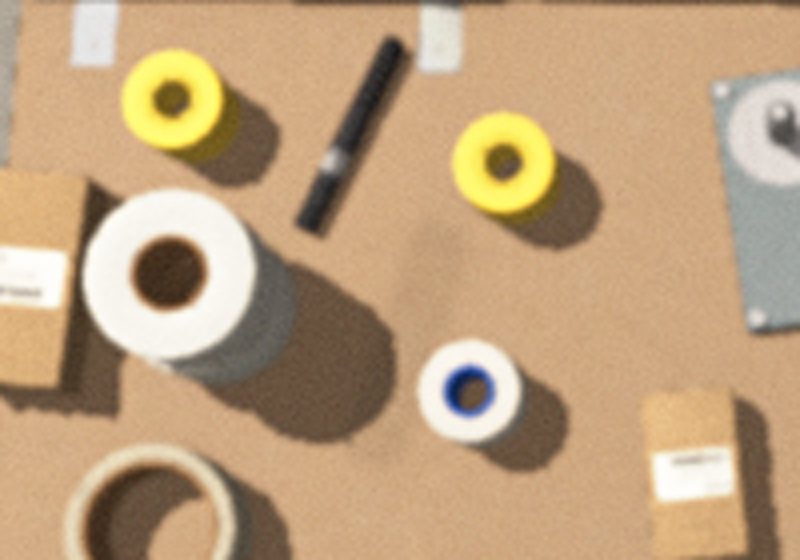

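View pics/cropA.png

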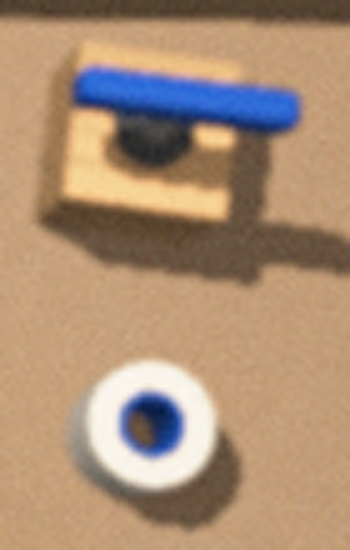

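View pics/cropW.png

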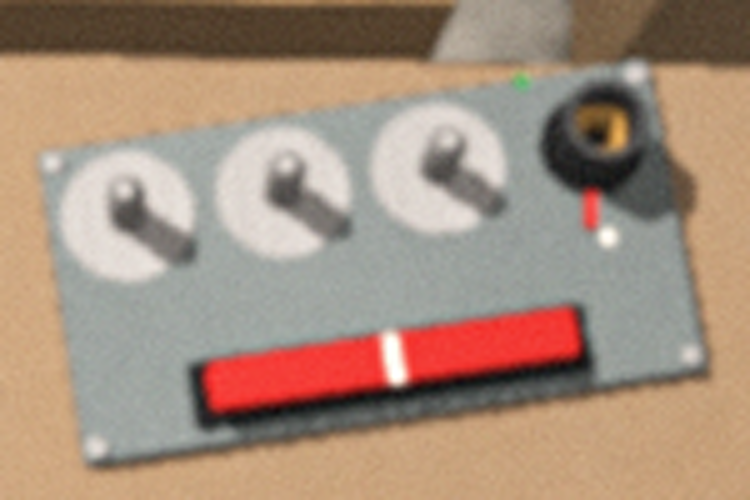

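Only two blue-core rolls are present: A at top (469,265) and B at (237,277). The crops confirm the blue cores on both. The winder yaw is about 0.175. I'll do roll B first.

```bash
cat >> h.py <<'E'
def go(xyz,yaw,tilt=(np.pi,0)):
    s=sensors.state(); R0=R.from_euler('xyz',s["tool_rot"]); p0=np.array(s["tool_pos"])
    d=R0.inv().apply(np.asarray(xyz)-p0)*100
    Rt=R.from_euler('xyz',[tilt[0],tilt[1],yaw]); rv=(R0.inv()*Rt).as_rotvec(degrees=True)
    print("from",p0.round(4),np.round(s["tool_rot"],3),"shift cm",d.round(2),"turn",rv.round(2),"rows",int(np.ceil(max(np.linalg.norm(d)/4.17,np.linalg.norm(rv)/7.16)))+1,"t",round(s["time"],2),"F",np.round(s["ft_force"],1))
E
python3 - <<'E'
from h import *
p=eyes.capture("top");w=cloud(p)
for u,v in [(150,240),(160,230),(170,235)]: print(w[v,u])
P=pts(p,(.46,.5),.12,.06,.3);print(P[:,2].max(),P.min(0),P.max(0))
go((.335,.334,.19),.175)
E
```

```text
[0.43055359 0.52556424 0.11574564]
[0.45349196 0.50310226 0.1196571 ]
[0.44317059 0.48066094 0.11521781]
0.12637809908957998 [0.36381471 0.44822667 0.06019673] [0.4613476  0.54529688 0.1263781 ]
from [0.184  0.5973 0.2224] [3.142 0.    1.272] shift cm [-20.72  22.18   3.24] turn [ 0.    0.   62.85] rows 10 t 2.1 F [ 0.9  0.6 -0.2]
```

Request:
carry_out:
  rows: "-20.1 24.1 3.2 0 0 62.8 1;-20.1 24.1 3.2 0 0 62.8 1;-20.1 24.1 3.2 0 0 62.8 1;-20.1 24.1 3.2 0 0 62.8 1;-20.1 24.1 3.2 0 0 62.8 1;-20.1 24.1 3.2 0 0 62.8 1;-20.1 24.1 3.2 0 0 62.8 1;-20.1 24.1 3.2 0 0 62.8 1;-20.1 24.1 3.2 0 0 62.8 1;-20.1 24.1 3.2 0 0 62.8 1;-20.1 24.1 3.2 0 0 62.8 1;-20.1 24.1 3.2 0 0 62.8 1;-20.1 24.1 3.2 0 0 62.8 1;-20.1 24.1 3.2 0 0 62.8 1"

```text
time: 3.27
tool_pos: [0.3548, 0.3348, 0.1904]
tool_rot: [3.142, 0.0, 0.179]
ft_force: [-1.5, 0.1, -0.8]
finger_gap: 0.0944
```

```bash
python3 - <<'E'
from h import *
go((.355,.334,.025),.175)
p=eyes.capture("wrist");save(p,"w1.png")
print([(np.round(d["location"],4).tolist(),round(d["score"],2)) for d in eyes.pinpoint(p,"roll_1_mid")])
print(circ(pts(p,(.355,.334),.05,.044,.056)))
p=eyes.capture("top");print(circ(pts(p,(.4,-.216),.05,.044,.056)))
E
```

```text
from [0.3548 0.3348 0.1904] [3.142 0.    0.179] shift cm [1.000e-02 8.000e-02 1.654e+01] turn [0.   0.   0.21] rows 5 t 3.27 F [-1.5  0.1 -0.8]
[]
(array([0.3554, 0.3348]), 0.0301, 3543)
(array([ 0.3998, -0.2156]), 0.0304, 404)
```

View pics/w1.png

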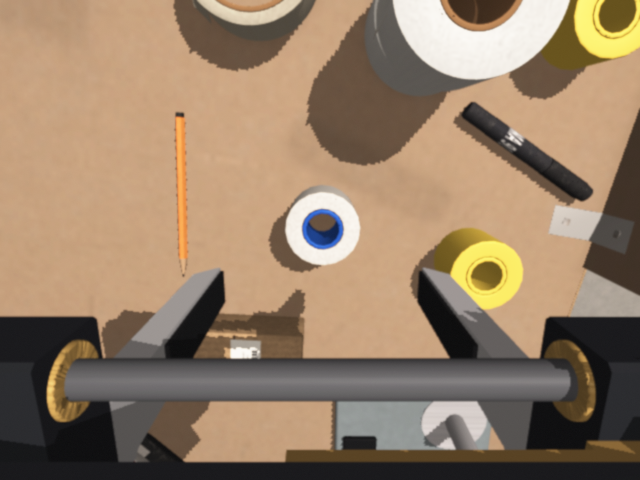

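The wrist view shows roll B centred at (322,229) between the jaws. The fit gives (0.3554, 0.3348) with r = 30 mm, so I'll descend and grip.

Request:
carry_out:
  rows: "0 0 4 0 0 0 1;0 0 8 0 0 0 1;0 0 12 0 0 0 1;0 0 15 0 0 0 1;0 0 16.5 0 0 0 1;0 0 16.5 0 0 0 1;0 0 16.5 0 0 0 0.5;0 0 16.5 0 0 0 0.5;0 0 16.5 0 0 0 0.5;0 0 16.5 0 0 0 0.5;0 0 16.5 0 0 0 0.5;0 0 16.5 0 0 0 0.5;0 0 16.5 0 0 0 0.5;0 0 16.5 0 0 0 0.5"
  newtons: 15

```text
time: 4.58
tool_pos: [0.3554, 0.3346, 0.0261]
tool_rot: [-3.141, -0.001, 0.176]
ft_force: [-1.6, -1.2, 9.5]
finger_gap: 0.059
```

Request:
carry_out:
  rows: "0 0 -4 0 0 0 0.5;0 0 -8 0 0 0 0.5;0 0 -12 0 0 0 0.5;0 0 -16.4 0 0 0 0.5;0 0 -16.4 0 0 0 0.5"

```text
time: 5.0
tool_pos: [0.3571, 0.3361, 0.1963]
tool_rot: [-3.136, -0.007, 0.175]
ft_force: [1.0, 1.3, -0.3]
finger_gap: 0.0587
```

```bash
python3 - <<'E'
from h import *
go((.475,.153,.19),.175)
E
```

```text
from [0.3571 0.3361 0.1963] [-3.136 -0.007  0.175] shift cm [ 8.41 20.09  0.56] turn [-0.35 -0.38  0.03] rows 7 t 5.0 F [ 1.   1.3 -0.3]
```

Request:
carry_out:
  rows: "4 5 0 0 0 0 0.5;8 9 0 0 0 0 0.5;12 13 0 0 0 0 0.5;13.5 17 0 0 0 0 0.5;13.5 21 0 0 0 0 0.5;13.5 25 0 0 0 0 0.5;13.5 28.7 0 0 0 0 0.5;13.5 28.7 0 0 0 0 0.5;13.5 28.7 0 0 0 0 0.5;13.5 28.7 0 0 0 0 0.5"

```text
time: 5.83
tool_pos: [0.5385, 0.073, 0.1895]
tool_rot: [3.141, 0.0, 0.172]
ft_force: [-0.6, -0.6, -1.6]
finger_gap: 0.059
```

```bash
python3 - <<'E'
from h import *
go((.5255,.153,.19),.175)
p=eyes.capture("wrist");save(p,"w2.png")
for c in [(.525,.153),(.538,.077),(.551,-.001)]:
    P=pts(p,c,.03,.035,.055); print("sp",circ(P) if len(P) else 0, P[:,2].max() if len(P) else 0)
    P=pts(p,c,.03,.055,.075); print("  top",circ(P) if len(P) else 0, P[:,2].max() if len(P) else 0)
t=sensors.state()["tool_pos"]
P=pts(p,t[:2],.05,.12,.26);
for z in np.arange(.15,.24,.01):
    Q=P[np.abs(P[:,2]-z)<.005]; print(round(z,3),circ(Q) if len(Q) else 0)
E
```

```text
from [0.5385 0.073  0.1895] [3.141 0.    0.172] shift cm [ 0.09 -8.1  -0.05] turn [ 0.03  0.   -0.17] rows 3 t 5.83 F [-0.6 -0.6 -1.6]
sp (array([0.5254, 0.145 ]), 0.0039, 2) 0.051122574606284554
  top (array([0.5238, 0.1534]), 0.0095, 533) 0.0712606639733751
sp (array([0.5372, 0.0777]), 0.0093, 106) 0.05463024849806175
  top (array([0.5366, 0.0796]), 0.0086, 165) 0.06775709233857363
sp (array([0.5491, 0.0065]), 0.0062, 57) 0.04610748562188505
  top 0 0
0.15 0
0.16 (array([0.5357, 0.085 ]), 0.0251, 63)
0.17 (array([0.5367, 0.0831]), 0.0346, 844)
0.18 (array([0.5365, 0.083 ]), 0.0412, 1374)
0.19 (array([0.5366, 0.0831]), 0.0412, 1694)
0.2 (array([0.5365, 0.0825]), 0.0417, 2102)
0.21 (array([0.5365, 0.0829]), 0.0416, 12489)
0.22 (array([0.5364, 0.0828]), 0.0417, 1316)
0.23 (array([0.5364, 0.0827]), 0.0419, 1470)
```

View pics/w2.png

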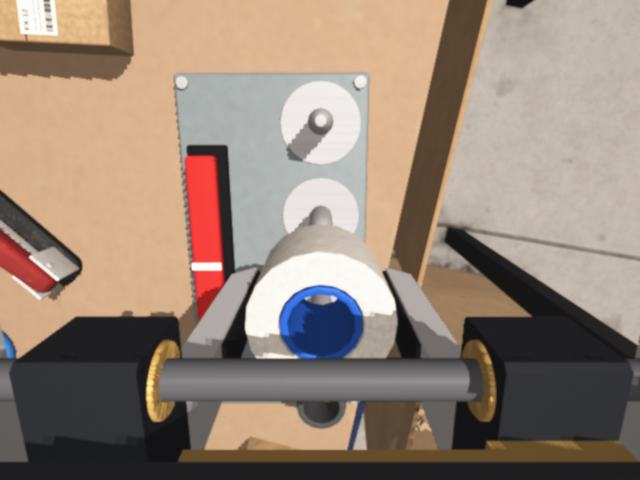

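```bash
python3 - <<'E'
from h import *
p=eyes.capture("wrist");w=cloud(p);c=p["color"].astype(int)
t=sensors.state()["tool_pos"]
m=(c[...,2]>c[...,0]+50)&(np.hypot(w[...,0]-t[0],w[...,1]-t[1])<.04)&(w[...,2]>.205)
P=w[m];print(circ(P),P[:,2].max())
m=(c.min(-1)>150)&(np.hypot(w[...,0]-t[0],w[...,1]-t[1])<.04)&(w[...,2]>.208);P=w[m];print(circ(P),np.median(P[:,2]),t)
P=pts(p,(.5238,.1534),.045,.0125,.02);print("disc",circ(P))
go((.5238,.1534,.19),.175)
E
```

```text
(array([0.5368, 0.0828]), 0.0224, 2378) 0.28284063953253413
(array([0.5365, 0.085 ]), 0.039, 8864) 0.21250628804051064 [0.53805676 0.0760537  0.18939454]
disc (array([0.5237, 0.1534]), 0.045, 1731)
from [0.5381 0.0761 0.1894] [-3.141  0.     0.177] shift cm [-0.04 -7.86 -0.06] turn [-0.02  0.01  0.09] rows 3 t 5.93 F [-0.4  1.  -1.8]
```

Request:
carry_out:
  rows: "0 -4 0 0 0 0 0.5;0 -7.8 0 0 0 0 0.5;0 -7.8 0 0 0 0 0.5;0 -7.8 0 0 0 0 0.5;0 -7.8 0 0 0 0 0.5;0 -7.8 0 0 0 0 0.5"

```text
time: 6.43
tool_pos: [0.5245, 0.1519, 0.1895]
tool_rot: [3.141, 0.0, 0.176]
ft_force: [0.2, -0.2, -1.1]
finger_gap: 0.0591
```

```bash
python3 - <<'E'
from h import *
go((.5238,.1534,.1),.175)
E
```

```text
from [0.5245 0.1519 0.1895] [3.141 0.    0.176] shift cm [-0.05 -0.16  8.95] turn [0.01 0.   0.05] rows 4 t 6.43 F [ 0.2 -0.2 -1.1]
```

Request:
carry_out:
  rows: "0 -0.1 4 0 0 0 0.5;0 -0.1 8 0 0 0 0.5;0 -0.1 10 0 0 0 0.5;0 -0.1 11 0 0 0 0.5;0 -0.1 12 0 0 0 0.5;0 -0.1 13 0 0 0 0.5;0 -0.1 14 0 0 0 0.5;0 -0.1 15 0 0 0 0.5;0 -0.1 15.1 0 0 0 0.5;0 -0.1 15.1 0 0 0 0.5;0 -0.1 15.1 0 0 0 0.5"

```text
time: 7.35
tool_pos: [0.5246, 0.1531, 0.0386]
tool_rot: [-3.142, -0.0, 0.176]
ft_force: [-0.5, 0.7, -1.2]
finger_gap: 0.059
```

Next I release (opening to 0.9 is enough) and rise.

Request:
carry_out:
  rows: "0 0 0 0 0 0 0.9;0 0 0 0 0 0 0.9;0 0 0 0 0 0 0.9;0 0 0 0 0 0 0.9;0 0 0 0 0 0 0.9;0 0 -4 0 0 0 0.9;0 0 -8 0 0 0 0.9;0 0 -12 0 0 0 1;0 0 -16 0 0 0 1;0 0 -16 0 0 0 1"

```text
time: 8.18
tool_pos: [0.5273, 0.1536, 0.2056]
tool_rot: [-3.139, -0.009, 0.175]
ft_force: [-0.1, 1.7, 0.9]
finger_gap: 0.0939
```

```bash
python3 - <<'E'
from h import *
p=eyes.capture("wrist");save(p,"w3.png")
print(circ(pts(p,(.5238,.1534),.045,.055,.067)))
p=eyes.capture("top");save(p,"t3.png");print(circ(pts(p,(.4,-.216),.05,.044,.056)))
go((.4,-.2156,.19),.0)
E
```

```text
(array([0.5241, 0.1533]), 0.03, 3795)
(array([ 0.3994, -0.2154]), 0.0301, 405)
from [0.525  0.1535 0.1999] [-3.14e+00 -3.00e-03  1.76e-01] shift cm [-18.78  34.15   0.9 ] turn [-0.08 -0.16 10.09] rows 11 t 8.28 F [-0.   1.1 -0.6]
```

View pics/w3.png

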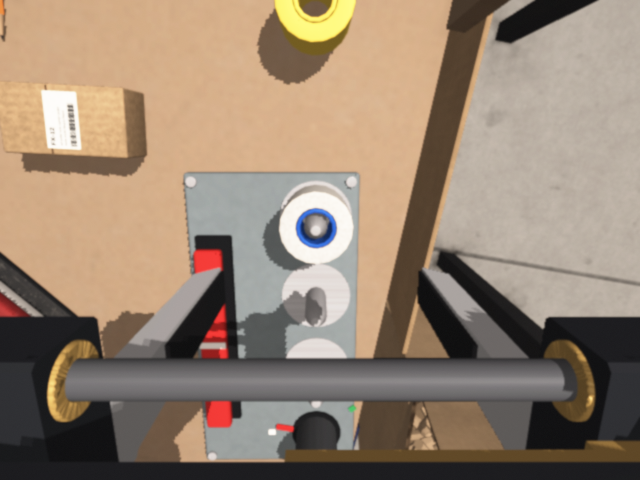

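View pics/t3.png

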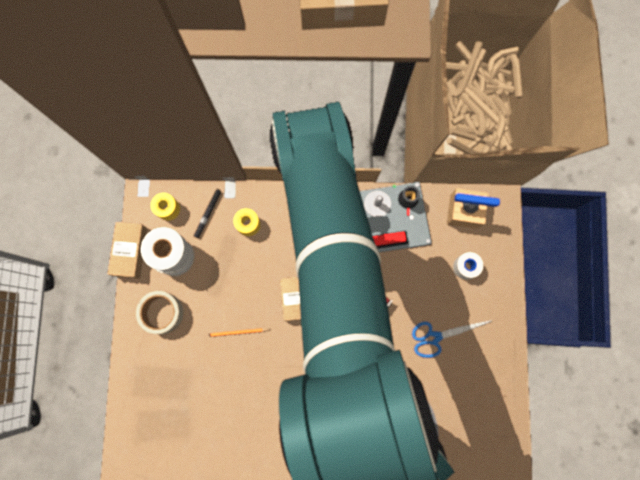

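Request:
carry_out:
  rows: "-2 3.6 0 0 0 0 1;-4 7.2 0 0 0 0 1;-6 10.8 0 0 0 0 1;-8 14.4 0 0 0 0 1;-10 18 0 0 0 0 1;-12 21.6 0 0 0 0 1;-14 25.2 0 0 0 0 1;-16 28.8 0 0 0 0 1;-18 32.4 0 0 0 0 1;-19 34.1 0.8 0 0 0 1;-19 34.1 0.8 0 0 0 1;-19 34.1 0.8 0 0 0 1;-19 34.1 0.8 0 0 0 1;-19 34.1 0.8 0 0 0 1"

```text
time: 9.45
tool_pos: [0.3973, -0.2149, 0.1902]
tool_rot: [-3.141, 0.001, 0.178]
ft_force: [0.1, -0.3, 1.0]
finger_gap: 0.094
```

```bash
python3 - <<'E'
from h import *
p=eyes.capture("wrist");save(p,"w4.png")
c,_,_=circ(pts(p,(.398,-.2155),.05,.044,.056));print(circ(pts(p,(.398,-.2155),.05,.044,.056)))
go((c[0],c[1],.025),.175)
E
```

```text
(array([ 0.3974, -0.216 ]), 0.03, 3547)
from [ 0.3974 -0.2149  0.1903] [-3.141  0.     0.178] shift cm [-1.000e-02  1.100e-01  1.653e+01] turn [-0.01  0.02  0.15] rows 5 t 9.5 F [ 0.3 -0.  -0.3]
```

View pics/w4.png

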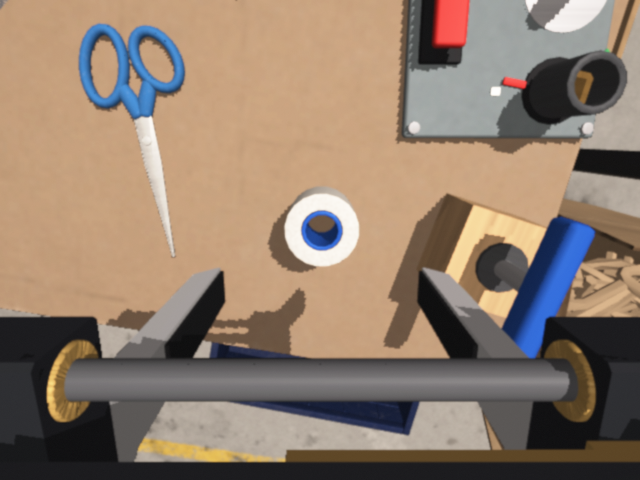

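Roll A is centred at (322,230), with the stand clear to the right.

Request:
carry_out:
  rows: "0 0.1 4 0 0 0 1;0 0.1 8 0 0 0 1;0 0.1 12 0 0 0 1;0 0.1 15 0 0 0 1;0 0.1 16.5 0 0 0 1;0 0.1 16.5 0 0 0 1;0 0.1 16.5 0 0 0 0.5;0 0.1 16.5 0 0 0 0.5;0 0.1 16.5 0 0 0 0.5;0 0.1 16.5 0 0 0 0.5;0 0.1 16.5 0 0 0 0.5;0 0.1 16.5 0 0 0 0.5;0 0.1 16.5 0 0 0 0.5;0 0.1 12.5 0 0 0 0.5;0 0.1 8.5 0 0 0 0.5;0 0.1 4.5 0 0 0 0.5;0 0.1 0 0 0 0 0.5;0 0.1 0 0 0 0 0.5;0 0.1 0 0 0 0 0.5"
  newtons: 15

```text
time: 11.08
tool_pos: [0.3984, -0.2169, 0.1926]
tool_rot: [3.141, -0.005, 0.177]
ft_force: [-0.6, -0.3, -2.5]
finger_gap: 0.0601
```

```bash
python3 - <<'E'
from h import *
go((.5370,.0777,.19),.175)
E
```

```text
from [ 0.3984 -0.2169  0.1926] [ 3.141 -0.005  0.177] shift cm [ 18.82 -26.57   0.33] turn [ 0.05 -0.28  0.09] rows 9 t 11.08 F [-0.6 -0.3 -2.5]
```

Request:
carry_out:
  rows: "2.2 -3.2 0 0 0 0 0.5;4.4 -6.4 0 0 0 0 0.5;6.6 -9.6 0 0 0 0 0.5;8.8 -12.8 0 0 0 0 0.5;11 -16 0 0 0 0 0.5;13.2 -19.2 0 0 0 0 0.5;15.4 -22.4 0 0 0 0 0.5;17.6 -25 0 0 0 0 0.5;18.8 -26.5 0.3 0 0 0 0.5;18.8 -26.5 0.3 0 0 0 0.5;18.8 -26.5 0.3 0 0 0 0.5;18.8 -26.5 0.3 0 0 0 0.5;18.8 -26.5 0.3 0 0 0 0.5;18.8 -26.5 0.3 0 0 0 0.5"

```text
time: 12.25
tool_pos: [0.5356, 0.0759, 0.1874]
tool_rot: [-3.142, 0.0, 0.174]
ft_force: [-0.1, 0.3, -1.0]
finger_gap: 0.0601
```

```bash
python3 - <<'E'
from h import *
go((.5373,.0766,.038),.175)
E
```

```text
from [0.5356 0.0759 0.1874] [-3.142  0.     0.174] shift cm [ 0.18 -0.04 14.94] turn [-0.    0.01 -0.04] rows 5 t 12.25 F [-0.1  0.3 -1. ]
```

Request:
carry_out:
  rows: "0.2 0 4 0 0 0 0.5;0.2 0 7.8 0 0 0 0.5;0.2 0 9 0 0 0 0.5;0.2 0 10 0 0 0 0.5;0.2 0 11 0 0 0 0.5;0.2 0 12 0 0 0 0.5;0.2 0 13 0 0 0 0.5;0.2 0 14 0 0 0 0.5;0.2 0 14.8 0 0 0 0.5;0.2 0 14.9 0 0 0 0.5;0.2 0 14.9 0 0 0 0.5"

```text
time: 13.17
tool_pos: [0.538, 0.0772, 0.0381]
tool_rot: [3.141, 0.0, 0.176]
ft_force: [-0.2, -0.2, -0.6]
finger_gap: 0.0603
```

Request:
carry_out:
  rows: "0 0 0 0 0 0 0.9;0 0 0 0 0 0 0.9;0 0 0 0 0 0 0.9;0 0 0 0 0 0 0.9;0 0 0 0 0 0 0.9;0 0 -4 0 0 0 0.9;0 0 -8 0 0 0 0.9;0 0 -12 0 0 0 1;0 0 -16 0 0 0 1;0 0 -16 0 0 0 1;0 0 -16 0 0 0 1;0 0 -16 0 0 0 1"

```text
time: 14.17
tool_pos: [0.5376, 0.0774, 0.1982]
tool_rot: [-3.141, 0.0, 0.176]
ft_force: [0.4, -0.1, -0.7]
finger_gap: 0.0939
```

```bash
python3 - <<'E'
from h import *
p=eyes.capture("wrist");save(p,"w5.png")
print(circ(pts(p,(.5238,.1534),.038,.055,.067)),circ(pts(p,(.5373,.0766),.038,.055,.067)))
print("boss",circ(pts(p,(.564,-.075),.03,.06,.072)))
p=eyes.capture("scene");save(p,"s5.png")
go((.536,-.216,.24),.0)
E
```

```text
(array([0.5243, 0.1532]), 0.03, 4677) (array([0.5372, 0.078 ]), 0.0301, 3974)
boss (array([ 0.5639, -0.076 ]), 0.021, 530)
from [0.5373 0.0772 0.1974] [3.141e+00 2.000e-03 1.760e-01] shift cm [-5.27 28.85 -4.24] turn [ 0.03  0.11 10.08] rows 9 t 14.27 F [-0.1  0.2 -0.6]
```

View pics/w5.png

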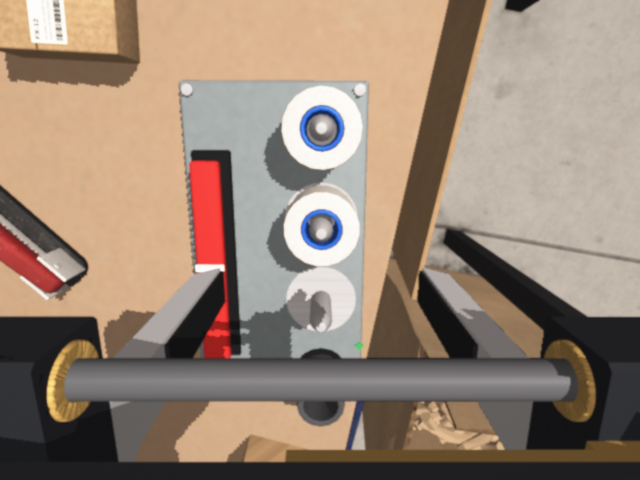

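View pics/s5.png

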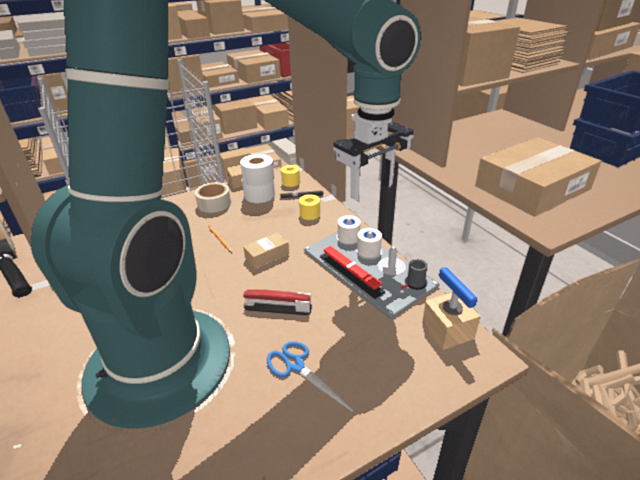

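Both rolls read seated, centred on their spindles with tops at about 0.062. Next I hover over the key to refine its pose.

Request:
carry_out:
  rows: "-0.7 4 -2 0 0 4 1;-1.4 8 -4 0 0 8 1;-2.1 12 -4.2 0 0 12 1;-2.8 16 -4.2 0 0 16 1;-3.6 20 -4.2 0 0 16 1;-4.4 24 -4.2 0 0 16 1;-5.2 28.8 -4.2 0 0 16 1;-5.2 28.8 -4.2 0 0 16 1;-5.2 28.8 -4.2 0 0 16 1;-5.2 28.8 -4.2 0 0 16 1;-5.2 28.8 -4.2 0 0 16 1;-5.2 28.8 -4.2 0 0 16 1"

```text
time: 15.27
tool_pos: [0.5373, -0.214, 0.24]
tool_rot: [-3.141, 0.001, -0.101]
ft_force: [0.2, 0.1, 0.2]
finger_gap: 0.0941
```

```bash
python3 - <<'E'
from h import *
p=eyes.capture("wrist");save(p,"w6.png")
P=pts(p,(.537,-.216),.08,.126,.14); (c,s,a)=cv2.minAreaRect(P[:,:2].astype(np.float32)); print("key",np.round(c,4),np.round(s,4),a,np.median(P[:,2]),len(P))
P=pts(p,(.537,-.216),.08,.060,.068); (c2,s,a)=cv2.minAreaRect(P[:,:2].astype(np.float32)); print("stand",np.round(c2,4),np.round(s,4),a,len(P))
go((c[0],c[1],.121),-.105)
print(sensors.state()["joints"])
E
```

```text
key [ 0.5366 -0.2148] [0.0984 0.018 ] 83.17721557617188 0.13266051261155437 3311
stand [ 0.5366 -0.2158] [0.0764 0.0757] 82.47972869873047 4710
from [ 0.5374 -0.214   0.2402] [-3.141  0.    -0.101] shift cm [-0.07  0.08 11.92] turn [-0.02  0.03  0.2 ] rows 4 t 15.32 F [-0.8 -0.2 -0.7]
[-0.23262687  0.385878    0.71957141  1.73185107 -0.2781122   1.12909931
  0.46942555]
```

View pics/w6.png

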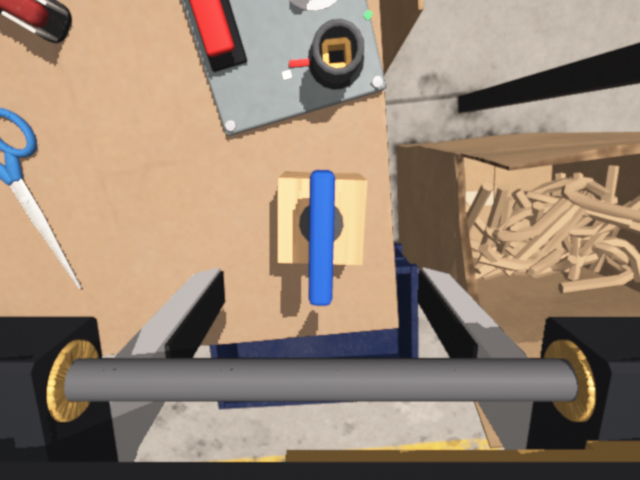

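The handle is at (321,237), vertical in the image and aligned with the jaws. I'll measure the pointer angle from this same view, then grasp.

```bash
python3 - <<'E'
from h import *
p=eyes.capture("wrist");w=cloud(p);c=p["color"].astype(int)
b=circ(pts(p,(.564,-.076),.03,.06,.072));print(b); b=b[0]
m=(c[...,0]>140)&(c[...,1]<70)&(c[...,2]<70)&(np.hypot(w[...,0]-b[0],w[...,1]-b[1])<.055)&(w[...,2]<.03)
P=w[m];d=P.mean(0)[:2]-b;print(len(P),P.mean(0),P.min(0),P.max(0),"ptr ang",np.degrees(np.arctan2(d[1],d[0])))
ds=P[:,:2]-b; rr=np.hypot(*ds.T); k=rr>rr.max()-.008; print(rr.max(),np.degrees(np.arctan2(ds[k][:,1].mean(),ds[k][:,0].mean())))
save(p,"boss.png",(270,10,400,130),6)
E
```

```text
(array([ 0.5642, -0.0763]), 0.0211, 1204)
16 [ 0.52955034 -0.07763887  0.01438745] [ 0.52248057 -0.07795739  0.01316272] [ 0.53919892 -0.07695991  0.01655509] ptr ang -177.78717554830644
0.04174374404105277 -177.96761720160865
```

View pics/boss.png

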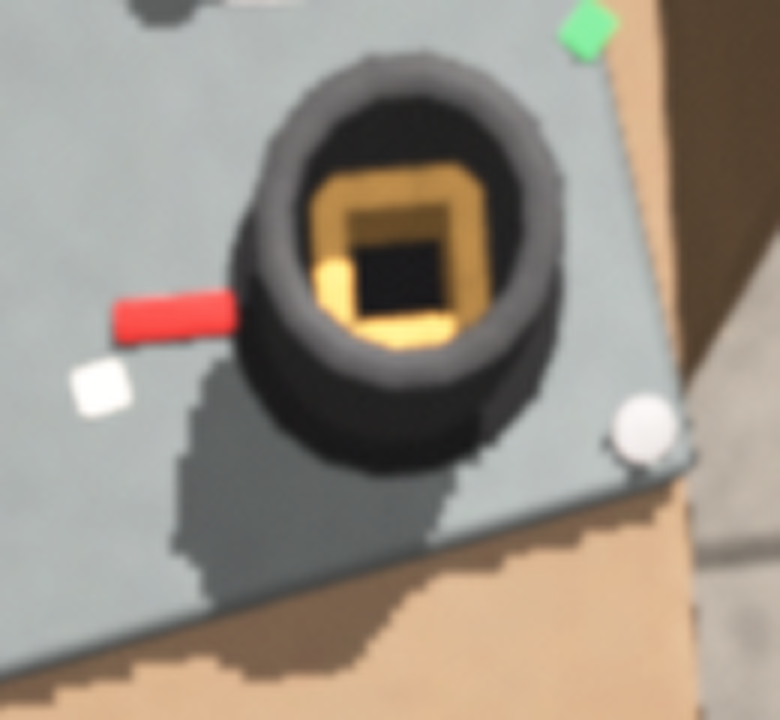

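Request:
carry_out:
  rows: "0 0.1 4 0 0 1 1;0 0.1 8 0 0 1 1;0 0.1 11 0 0 1 1;0 0.1 11.9 0 0 1 1;0 0.1 11.9 0 0 1 1;0 0.1 11.9 0 0 1 1;0 0.1 11.9 0 0 1 0.1;0 0.1 11.9 0 0 1 0.1;0 0.1 11.9 0 0 1 0.1;0 0.1 11.9 0 0 1 0.1;0 0.1 11.9 0 0 1 0.1;0 0.1 11.9 0 0 1 0.1;0 0.1 11.9 0 0 1 0.1;0 0.1 11.9 0 0 1 0.1;0 0.1 11.9 0 0 1 0.1;0 0.1 11.9 0 0 1 0.1;0 0.1 11.9 0 0 1 0.1;0 0.1 11.9 0 0 1 0.1"
  newtons: 50

```text
time: 16.87
tool_pos: [0.5371, -0.2164, 0.1215]
tool_rot: [3.141, -0.0, -0.121]
ft_force: [-0.5, 0.1, -0.4]
finger_gap: 0.0181
```

Pointer at about -178°, so the screw starts near 0.14 rad and the socket yaw is about +2°. The handle is gripped (18.1 mm). Lifting straight up.

Request:
carry_out:
  rows: "0 0 -1.5 0 0 0 0.1;0 0 -3 0 0 0 0.1;0 0 -4.5 0 0 0 0.1;0 0 -6 0 0 0 0.1;0 0 -7.5 0 0 0 0.1;0 0 -9.3 0 0 0 0.1;0 0 -9.3 0 0 0 0.1;0 0 -9.3 0 0 0 0.1;0 0 -9.3 0 0 0 0.1"

```text
time: 17.62
tool_pos: [0.5367, -0.2161, 0.2137]
tool_rot: [-3.141, 0.001, -0.121]
ft_force: [1.2, -0.1, -1.7]
finger_gap: 0.0176
```

```bash
python3 - <<'E'
from h import *
go((.5643,-.0762,.215),1.606)
p=eyes.capture("scene");save(p,"s7.png",(380,200,520,360),4)
E
```

```text
from [ 0.5367 -0.2161  0.2137] [-3.141e+00  1.000e-03 -1.210e-01] shift cm [  1.05 -14.22  -0.13] turn [-5.000e-02  3.000e-02 -9.893e+01] rows 15 t 17.62 F [ 1.2 -0.1 -1.7]
```

View pics/s7.png

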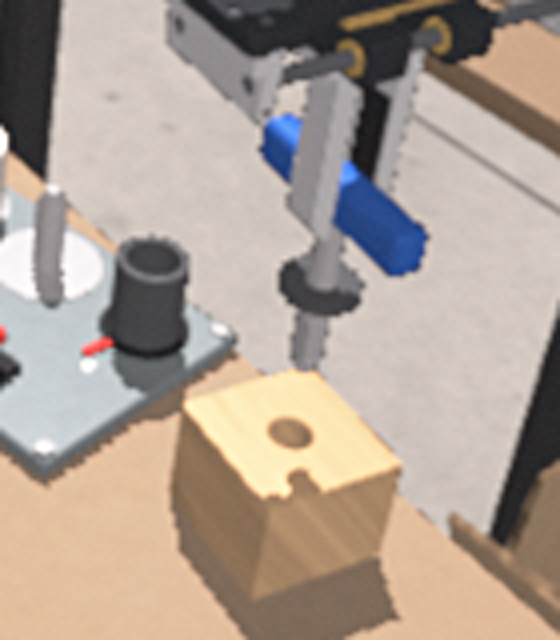

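Request:
carry_out:
  rows: "0.2 -2 0 0 0 -7 0.1;0.3 -4 0 0 0 -14 0.1;0.4 -6 0 0 0 -21 0.1;0.6 -8 0 0 0 -28 0.1;0.7 -10 0 0 0 -35 0.1;0.8 -12 0 0 0 -42 0.1;1 -14.2 0 0 0 -49 0.1;1 -14.2 0 0 0 -56 0.1;1 -14.2 0 0 0 -63 0.1;1 -14.2 0 0 0 -70 0.1;1 -14.2 0 0 0 -77 0.1;1 -14.2 0 0 0 -84 0.1;1 -14.2 0 0 0 -91 0.1;1 -14.2 0 0 0 -98.9 0.1;1 -14.2 0 0 0 -98.9 0.1;1 -14.2 0 0 0 -98.9 0.1;1 -14.2 0 0 0 -98.9 0.1;1 -14.2 0 0 0 -98.9 0.1"

```text
time: 19.17
tool_pos: [0.564, -0.0766, 0.2142]
tool_rot: [-3.141, 0.0, 1.602]
ft_force: [-0.9, 0.1, -0.8]
finger_gap: 0.0173
```

```bash
python3 - <<'E'
from h import *
print(sensors.state()["joints"])
go((.5643,-.0762,.129),1.606)
p=eyes.capture("wrist");save(p,"w8.png")
P=pts(p,(.564,-.0762),.08,.222,.24); (c2,s,a)=cv2.minAreaRect(P[:,:2].astype(np.float32)); print("key",np.round(c2,4),np.round(s,4),a,len(P))
p=eyes.capture("scene");save(p,"s8.png",(360,170,500,310),4)
E
```

```text
[-0.187906    0.3374383   0.33382959  1.77417369 -0.12509258  1.05114741
  1.79287933]
from [ 0.564  -0.0766  0.2142] [-3.141  0.     1.602] shift cm [0.04 0.04 8.52] turn [-0.03  0.01 -0.22] rows 4 t 19.17 F [-0.9  0.1 -0.8]
key [ 0.5628 -0.0777] [0.041  0.0976] 78.559326171875 8368
```

View pics/s8.png

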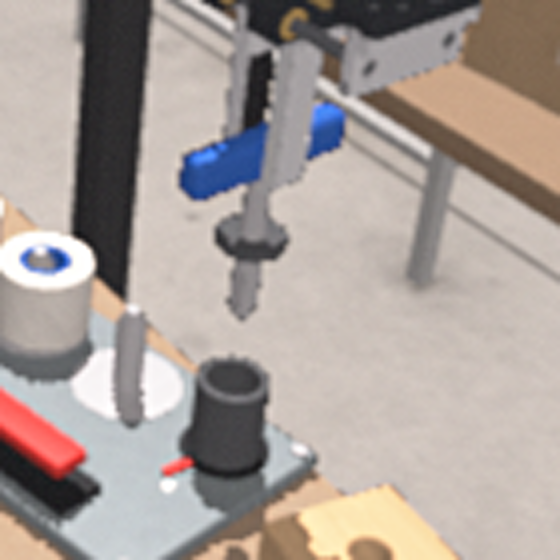

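View pics/w8.png

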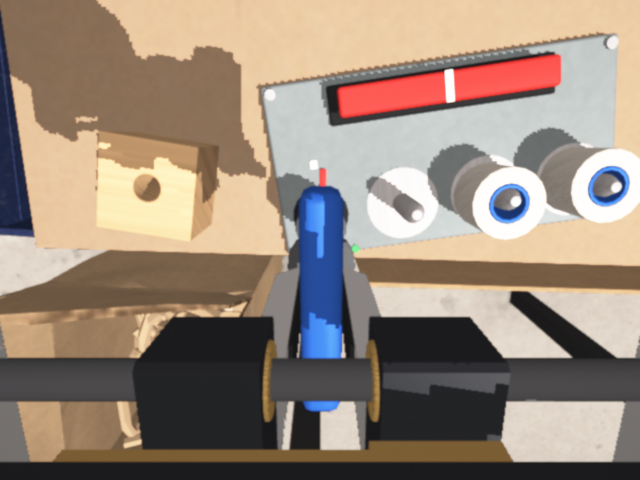

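```bash
python3 - <<'E'
from h import *
p=eyes.capture("wrist");w=cloud(p);c=p["color"].astype(int)
m=(c[...,2]>c[...,0]+50)&(np.hypot(w[...,0]-.564,w[...,1]+.076)<.08)&(w[...,2]>.218)&(w[...,2]<.235)
P=w[m];print(len(P),np.median(P[:,2]));(c2,s,a)=cv2.minAreaRect(P[:,:2].astype(np.float32)); print("key",np.round(c2,4),np.round(s,4),a,sensors.state()["tool_pos"])
print([(np.round(d["location"],4).tolist(),round(d["score"],2)) for d in eyes.pinpoint(p,"stand_hole")],[(np.round(d["location"],4).tolist(),round(d["score"],2)) for d in eyes.pinpoint(p,"key_grip")])
P=pts(p,(.537,-.216),.08,.060,.068); (c2,s,a)=cv2.minAreaRect(P[:,:2].astype(np.float32)); print("stand",np.round(c2,4),np.round(s,4),a,len(P))
E
```

```text
7356 0.22554734186251962
key [ 0.5635 -0.0756] [0.0999 0.018 ] 1.7941056489944458 [ 0.5640397  -0.07650391  0.214401  ]
[([0.5402, -0.2193, 0.0661], 0.84)] [([0.5594, -0.0742, 0.2152], 0.87)]
stand [ 0.5371 -0.2157] [0.077  0.0766] 82.59004974365234 8811
```

Request:
carry_out:
  rows: "-0.1 0.1 2 0 0 0 0.1;-0.1 0.1 3 0 0 0 0.1;-0.1 0.1 4 0 0 0 0.1;-0.1 0.1 5 0 0 0 0.1;-0.1 0.1 6 0 0 0 0.1;-0.1 0.1 6.5 0 0 0 0.1;-0.1 0.1 7 0 0 0 0.1;-0.1 0.1 7.4 0 0 0 0.1;-0.1 0.1 7.8 0 0 0 0.1;-0.1 0.1 7.8 0 0 0 0.1"

```text
time: 20.25
tool_pos: [0.5649, -0.0775, 0.136]
tool_rot: [-3.141, 0.0, 1.605]
ft_force: [-0.7, -0.0, -0.9]
finger_gap: 0.0177
```

```bash
python3 - <<'E'
from h import *
go((.5643,-.0762,.123),1.606)
E
```

```text
from [ 0.5649 -0.0775  0.136 ] [-3.141  0.     1.605] shift cm [ 0.14 -0.06  1.3 ] turn [-0.03  0.   -0.04] rows 2 t 20.25 F [-0.7 -0.  -0.9]
```

No contact force, and the tip is about 12 mm into the socket. Continuing to home.

Request:
carry_out:
  rows: "0 0 0.4 0 0 0 0.1;0 0 0.7 0 0 0 0.1;0 0 1.0 0 0 0 0.1;0 0 1.2 0 0 0 0.1;0 0 1.3 0 0 0 0.1;0 0 1.3 0 0 0 0.1"

```text
time: 20.75
tool_pos: [0.565, -0.0776, 0.1233]
tool_rot: [-3.141, 0.0, 1.605]
ft_force: [-0.1, -1.0, -1.1]
finger_gap: 0.0176
```

Request:
carry_out:
  rows: "0 0 0 0 0 4 0.1;0 0 0 0 0 8 0.1;0 0 0 0 0 12 0.1;0 0 0 0 0 16 0.1;0 0 0 0 0 20 0.1;0 0 0 0 0 24 0.1;0 0 0 0 0 28 0.1;0 0 0 0 0 32 0.1;0 0 0 0 0 36 0.1;0 0 0 0 0 40 0.1;0 0 0 0 0 44 0.1;0 0 0 0 0 48 0.1;0 0 0 0 0 52 0.1;0 0 0 0 0 56 0.1;0 0 0 0 0 60 0.1;0 0 0 0 0 60 0.1"
  newtons: 60

```text
time: 22.08
tool_pos: [0.565, -0.0771, 0.1235]
tool_rot: [-3.141, 0.0, 0.555]
ft_force: [-1.8, 1.6, 0.7]
finger_gap: 0.0175
```

```bash
python3 - <<'E'
from h import *
s=sensors.state();print(s["joints"],s["ft_torque"],s["ft_force"],s["tool_rot"])
p=eyes.capture("wrist");save(p,"w9.png")
p=eyes.capture("top");save(p,"t9.png",(290,130,440,260),5)
E
```

```text
[-0.34667532  0.48754547  0.55155656  1.85447928 -0.32187827  0.88926289
  0.91349191] [0.50236424 0.52979622 0.10690758] [-1.7636665   1.59473898  0.66258126] [-3.14117266e+00  1.74034055e-04  5.55103673e-01]
```

View pics/w9.png

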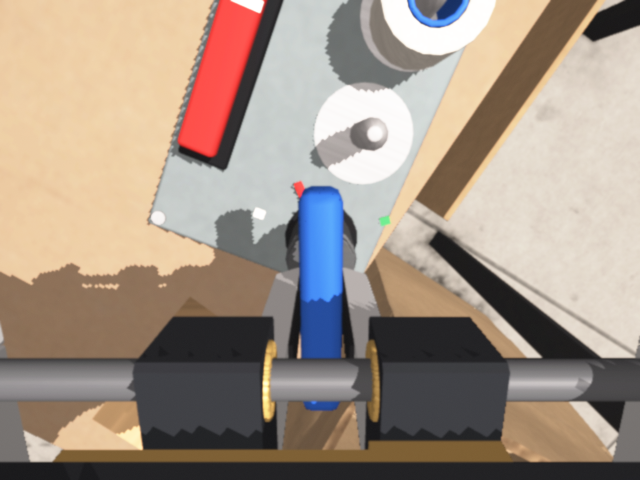

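The pointer has moved (298,188) past the white mark, so the screw is turning with the key. Continuing.

Request:
carry_out:
  rows: "0 0 0 0 0 4 0.1;0 0 0 0 0 8 0.1;0 0 0 0 0 12 0.1;0 0 0 0 0 16 0.1;0 0 0 0 0 20 0.1;0 0 0 0 0 24 0.1;0 0 0 0 0 28 0.1;0 0 0 0 0 32 0.1;0 0 0 0 0 36 0.1;0 0 0 0 0 40 0.1;0 0 0 0 0 44 0.1;0 0 0 0 0 48 0.1;0 0 0 0 0 52 0.1;0 0 0 0 0 56 0.1;0 0 0 0 0 60 0.1;0 0 0 0 0 64 0.1;0 0 0 0 0 68 0.1;0 0 0 0 0 72 0.1;0 0 0 0 0 72 0.1"

```text
time: 23.77
tool_pos: [0.565, -0.0772, 0.1235]
tool_rot: [3.142, 0.001, -0.699]
ft_force: [-2.9, 2.6, 3.6]
finger_gap: 0.0174
```

```bash
python3 - <<'E'
from h import *
s=sensors.state();print(s["joints"],s["ft_torque"],s["ft_force"],s["tool_rot"])
p=eyes.capture("wrist");save(p,"w10.png")
E
```

```text
[-0.55756402  0.58224747  0.85464397  1.86060018 -0.5367424   0.94696234
 -0.15738919] [0.95975946 1.07892249 0.0870281 ] [-2.86544256  2.63703807  3.64890226] [ 3.14154428e+00  5.87867966e-04 -6.99432969e-01]
```

View pics/w10.png

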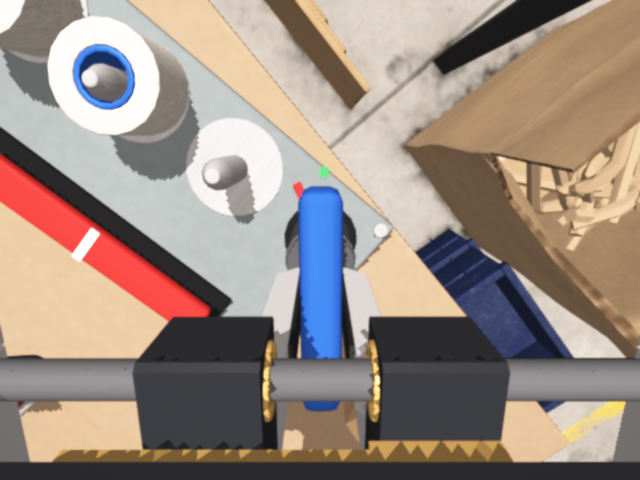

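The pointer at (298,188) is just short of the green mark at (325,172). Another 18° or so.

Request:
carry_out:
  rows: "0 0 0 0 0 3 0.1;0 0 0 0 0 6 0.1;0 0 0 0 0 9 0.1;0 0 0 0 0 12 0.1;0 0 0 0 0 14 0.1;0 0 0 0 0 16 0.1;0 0 0 0 0 18 0.1;0 0 0 0 0 18 0.1;0 0 0 0 0 18 0.1"

```text
time: 24.57
tool_pos: [0.565, -0.0773, 0.1235]
tool_rot: [3.142, 0.001, -1.009]
ft_force: [-3.2, 3.9, 3.0]
finger_gap: 0.0176
```

```bash
python3 - <<'E'
from h import *
s=sensors.state();print(s["ft_torque"],s["ft_force"],s["tool_rot"])
p=eyes.capture("wrist");save(p,"w11.png",(220,120,420,280),4)
w=cloud(p);c=p["color"].astype(int);b=np.array([.5643,-.0762])
m=(c[...,0]>140)&(c[...,1]<80)&(c[...,2]<80)&(np.hypot(w[...,0]-b[0],w[...,1]-b[1])<.05)&(w[...,2]<.03)
P=w[m];d=P.mean(0)[:2]-b;print(len(P),P.mean(0),"ptr ang",np.degrees(np.arctan2(d[1],d[0])))
E
```

```text
[1.33789625 1.10380712 0.04892209] [-3.21002956  3.88807532  3.01608707] [ 3.14158823e+00  5.33709727e-04 -1.00861540e+00]
1 [ 0.58889028 -0.04421526  0.0154834 ] ptr ang 52.44645136053855
```

View pics/w11.png

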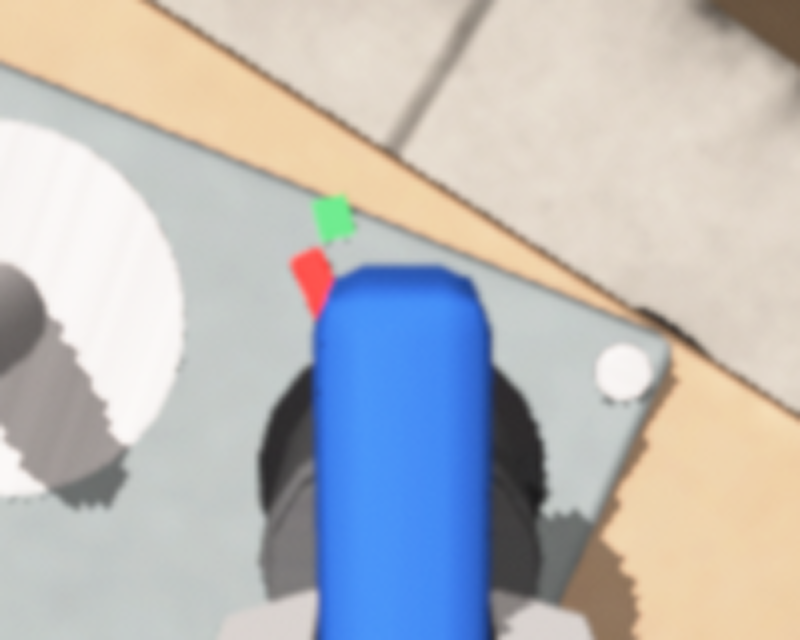

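Request:
carry_out:
  rows: "0 0 0 0 0 2 0.1;0 0 0 0 0 4 0.1;0 0 0 0 0 6 0.1;0 0 0 0 0 7 0.1;0 0 0 0 0 7 0.1;0 0 0 0 0 7 0.1"

```text
time: 25.12
tool_pos: [0.5651, -0.0773, 0.1235]
tool_rot: [-3.142, 0.001, -1.131]
ft_force: [-2.2, 4.4, 3.6]
finger_gap: 0.0174
```

```bash
python3 - <<'E'
from h import *
s=sensors.state();print(s["ft_torque"],s["ft_force"],s["tool_rot"])
p=eyes.capture("wrist");save(p,"w12.png",(220,120,420,280),4)
w=cloud(p);c=p["color"].astype(int);b=np.array([.5643,-.0762])
m=(c[...,0]>120)&(c[...,1]<c[...,0]*.5)&(c[...,2]<c[...,0]*.5)&(np.hypot(w[...,0]-b[0],w[...,1]-b[1])<.05)&(w[...,2]<.03)
P=w[m];d=P.mean(0)[:2]-b;print(len(P),P.mean(0),"ptr ang",np.degrees(np.arctan2(d[1],d[0])))
E
```

```text
[1.29205414 1.03192339 0.109861  ] [-2.15991192  4.43994283  3.61387554] [-3.14156879e+00  5.31058831e-04 -1.13096129e+00]
92 [ 0.58999788 -0.04687301  0.01454806] ptr ang 48.77341950777904
```

View pics/w12.png

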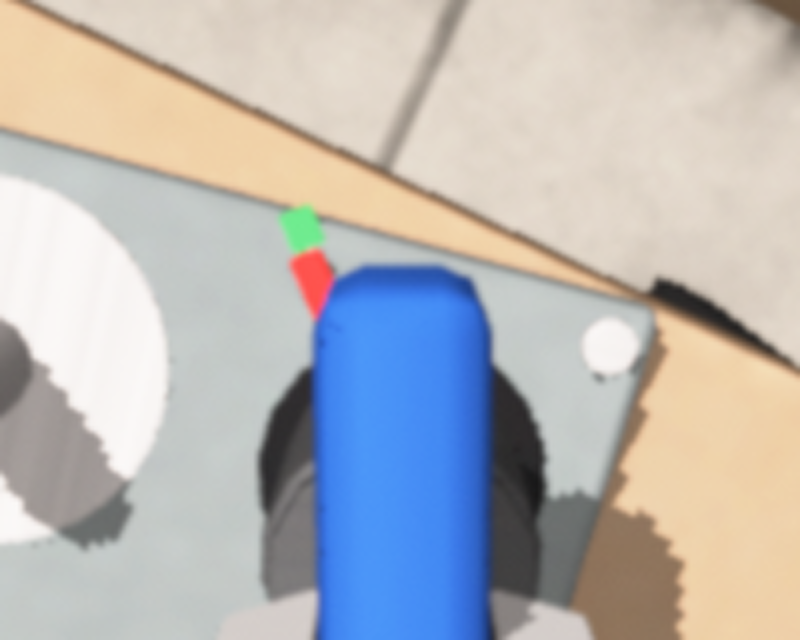

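The red pointer now lines up with the green mark at about 48.8°, which is roughly 2.47 rad, all in one bite. I'll back off within the play and lift.

Request:
carry_out:
  rows: "0 0 0 0 0 -4 0.1;0 0 0 0 0 -8 0.1;0 0 0 0 0 -12 0.1;0 0 0 0 0 -12 0.1;0 0 -1 0 0 -12 0.1;0 0 -2 0 0 -12 0.1;0 0 -3 0 0 -12 0.1;0 0 -4.5 0 0 -12 0.1;0 0 -6 0 0 -12 0.1;0 0 -7.5 0 0 -12 0.1;0 0 -9 0 0 -12 0.1;0 0 -9.2 0 0 -12 0.1;0 0 -9.2 0 0 -12 0.1;0 0 -9.2 0 0 -12 0.1"

```text
time: 26.33
tool_pos: [0.565, -0.0774, 0.2153]
tool_rot: [-3.142, -0.0, -0.925]
ft_force: [-0.5, -0.4, -2.5]
finger_gap: 0.0175
```

```bash
python3 - <<'E'
from h import *
s=sensors.state();t=s["tool_pos"]
p=eyes.capture("wrist");save(p,"w13.png")
w=cloud(p);c=p["color"].astype(int);b=np.array([.5643,-.0762])
m=(c[...,0]>120)&(c[...,1]<c[...,0]*.5)&(c[...,2]<c[...,0]*.5)&(np.hypot(w[...,0]-b[0],w[...,1]-b[1])<.05)&(w[...,2]<.03)
P=w[m];d=P.mean(0)[:2]-b;print(len(P),P.mean(0),"ptr ang",np.degrees(np.arctan2(d[1],d[0])))
m=(c[...,2]>c[...,0]+50)&(np.hypot(w[...,0]-.564,w[...,1]+.076)<.08)&(w[...,2]>.21)&(w[...,2]<.24)
P=w[m];print(np.median(P[:,2]));(c2,sz,a)=cv2.minAreaRect(P[:,:2].astype(np.float32)); print("key",np.round(c2,4),np.round(sz,4),a,t,s["tool_rot"])
off=np.array(c2)-t[:2]
# desired: same yaw kept
go((.5368,-.2158,.2155),s["tool_rot"][2]); print("key-tool off",off)
E
```

```text
98 [ 0.58770256 -0.0499767   0.0145905 ] ptr ang 48.253198798485464
0.22642447614834066
key [ 0.5654 -0.0761] [0.0986 0.0186] 37.55655288696289 [ 0.56501382 -0.07743889  0.21527781] [-3.14155645e+00 -6.04731514e-05 -9.25388073e-01]
from [ 0.5648 -0.0774  0.2149] [ 3.141  0.    -0.925] shift cm [ 9.37 10.56 -0.05] turn [ 0.03  0.02 -0.01] rows 5 t 26.38 F [ 0.2  0.7 -2.4]
key-tool off [0.00036842 0.00134909]
```

View pics/w13.png

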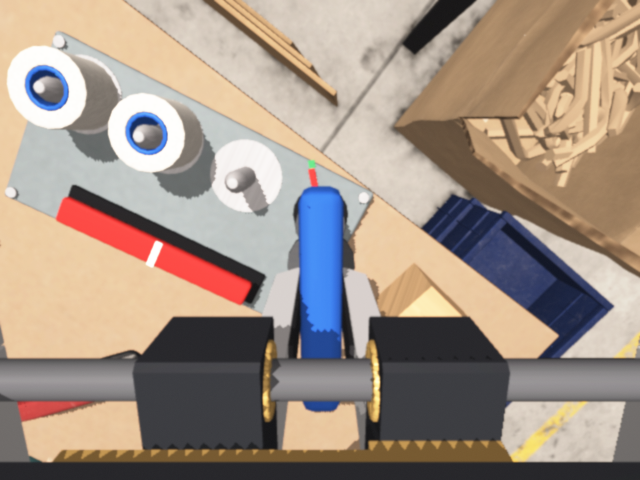

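Request:
carry_out:
  rows: "2.3 2.6 0 0 0 0 0.1;4.6 5.2 0 0 0 0 0.1;6.9 7.8 0 0 0 0 0.1;8.6 9.8 0 0 0 0 0.1;9.4 10.6 0 0 0 0 0.1;9.4 10.6 0 0 0 0 0.1;9.4 10.6 0 0 0 0 0.1;9.4 10.6 0 0 0 0 0.1;9.4 10.6 0 0 0 0 0.1"

```text
time: 27.13
tool_pos: [0.5374, -0.215, 0.2151]
tool_rot: [3.141, 0.001, -0.924]
ft_force: [-0.1, 0.5, -0.1]
finger_gap: 0.0176
```

```bash
python3 - <<'E'
from h import *
s=sensors.state();t=s["tool_pos"]
p=eyes.capture("wrist")
w=cloud(p);c=p["color"].astype(int)
m=(c[...,2]>c[...,0]+50)&(np.hypot(w[...,0]-t[0],w[...,1]-t[1])<.08)&(w[...,2]>.21)&(w[...,2]<.24)
P=w[m];print(np.median(P[:,2]));(c2,sz,a)=cv2.minAreaRect(P[:,:2].astype(np.float32)); print("key",np.round(c2,4),np.round(sz,4),a,t,s["tool_rot"])
P=pts(p,(.537,-.216),.06,.060,.068); (c3,sz,a)=cv2.minAreaRect(P[:,:2].astype(np.float32)); print("stand",np.round(c3,4),np.round(sz,4),a,len(P))
go((.5366,-.2168,.121),s["tool_rot"][2])
p=eyes.capture("scene");save(p,"s13.png",(380,200,520,360),4)
E
```

```text
0.22630157166034162
key [ 0.5377 -0.2135] [0.0984 0.0187] 36.318851470947266 [ 0.53741273 -0.21499879  0.21512899] [ 3.14141627e+00  5.51551500e-04 -9.23506810e-01]
stand [ 0.5364 -0.2154] [0.0763 0.0762] 82.46443176269531 4111
from [ 0.5374 -0.2151  0.2152] [ 3.141  0.    -0.924] shift cm [0.09 0.16 9.42] turn [ 0.01  0.02 -0.  ] rows 4 t 27.18 F [ 0.2  0.6 -1.4]
```

View pics/s13.png

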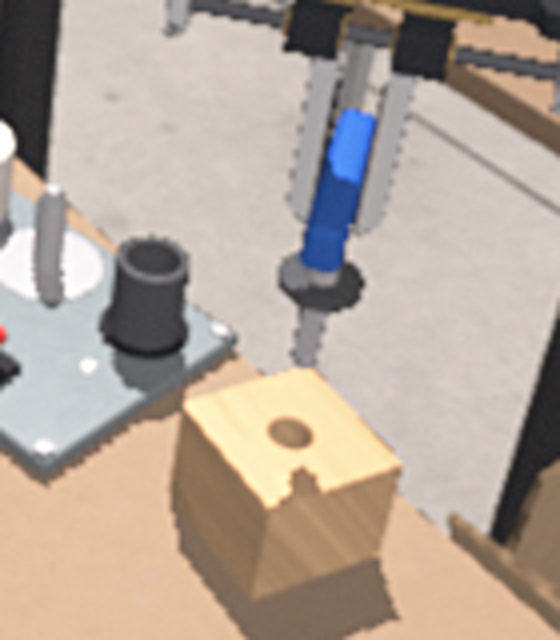

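Request:
carry_out:
  rows: "0.1 0.2 2 0 0 0 0.1;0.1 0.2 3.5 0 0 0 0.1;0.1 0.2 4.5 0 0 0 0.1;0.1 0.2 5.5 0 0 0 0.1;0.1 0.2 6.5 0 0 0 0.1;0.1 0.2 7.5 0 0 0 0.1;0.1 0.2 8.3 0 0 0 0.1;0.1 0.2 8.8 0 0 0 0.1;0.1 0.2 9.2 0 0 0 0.1;0.1 0.2 9.3 0 0 0 0.1;0.1 0.2 9.3 0 0 0 0.1"

```text
time: 28.15
tool_pos: [0.536, -0.2185, 0.1225]
tool_rot: [3.142, -0.0, -0.926]
ft_force: [-1.1, 0.3, -0.1]
finger_gap: 0.0172
```

Request:
carry_out:
  rows: "0 0 0 0 0 0 0.6;0 0 0 0 0 0 0.6;0 0 0 0 0 0 0.6;0 0 0 0 0 0 0.6;0 0 0 0 0 0 0.6;0 0 0 0 0 0 0.6;0 0 -3 0 0 0 0.6;0 0 -6 0 0 0 0.6;0 0 -9 0 0 0 0.6;0 0 -12 0 0 0 0.6;0 0 -12 0 0 0 0.6;0 0 -12 0 0 0 0.6"

```text
time: 29.15
tool_pos: [0.5366, -0.2185, 0.2437]
tool_rot: [-3.14, -0.002, -0.925]
ft_force: [0.1, 0.2, -0.7]
finger_gap: 0.0561
```

```bash
python3 - <<'E'
from h import *
s=sensors.state();t=s["tool_pos"]
p=eyes.capture("wrist");save(p,"w14.png")
w=cloud(p);c=p["color"].astype(int)
m=(c[...,2]>c[...,0]+50)&(np.hypot(w[...,0]-t[0],w[...,1]-t[1])<.08)&(w[...,2]>.12)&(w[...,2]<.15)
P=w[m];print(np.median(P[:,2]),P[:,2].min(),P[:,2].max());(c2,sz,a)=cv2.minAreaRect(P[:,:2].astype(np.float32)); print("key",np.round(c2,4),np.round(sz,4),a)
p=eyes.capture("scene");save(p,"s14.png",(340,180,520,360),4)
# rolls
p=eyes.capture("top")
for q in [(.5238,.1534),(.5373,.0766)]: print(circ(pts(p,q,.038,.055,.067)))
y=.175; bar=np.array([.5238,.1534]); 
w=cloud(p);col=p["color"].astype(int); red=(col[...,0]>150)&(col[...,1]<60)&(col[...,2]<70)&(np.abs(w[...,2]-.041)<.006)&(np.hypot(w[...,0]-.45,w[...,1]-.023)<.12)
(c,s,a)=cv2.minAreaRect(w[red][:,:2].astype(np.float32)); print("bar",np.round(c,4),np.round(s,4),a)
go((.4488,.0235,.2),-.175)
E
```

```text
0.13268771547846614 0.12177660497221793 0.13544181455914878
key [ 0.5363 -0.217 ] [0.098  0.0174] 37.11924362182617
(array([0.526 , 0.1533]), 0.03, 415)
(array([0.5424, 0.0756]), 0.0303, 418)
bar [0.4497 0.023 ] [0.0199 0.1799] 9.93777084350586
from [ 0.5356 -0.2181  0.2415] [ 3.141e+00  1.000e-03 -9.250e-01] shift cm [-24.52  -7.61   4.17] turn [ 2.000e-02  7.000e-02 -4.298e+01] rows 8 t 29.3 F [ 0.   1.1 -0.3]
```

View pics/s14.png

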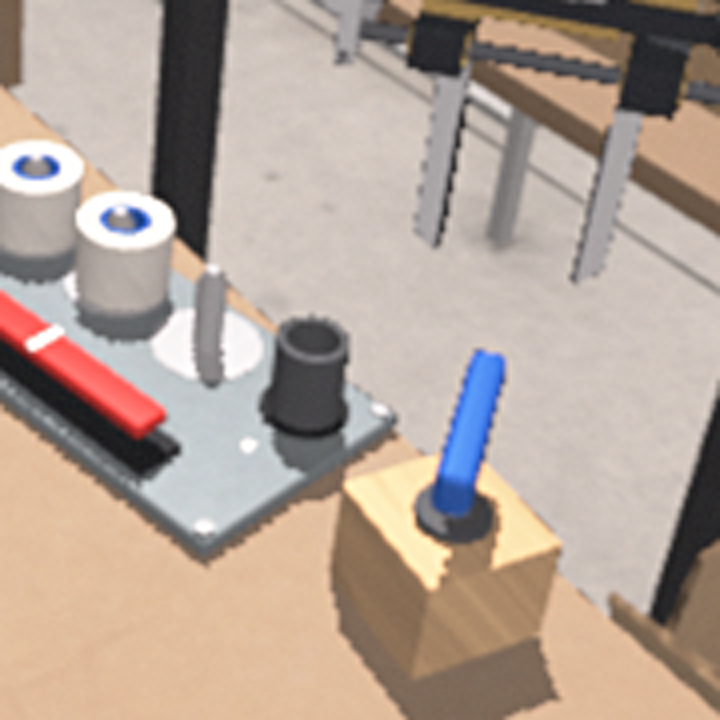

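View pics/w14.png

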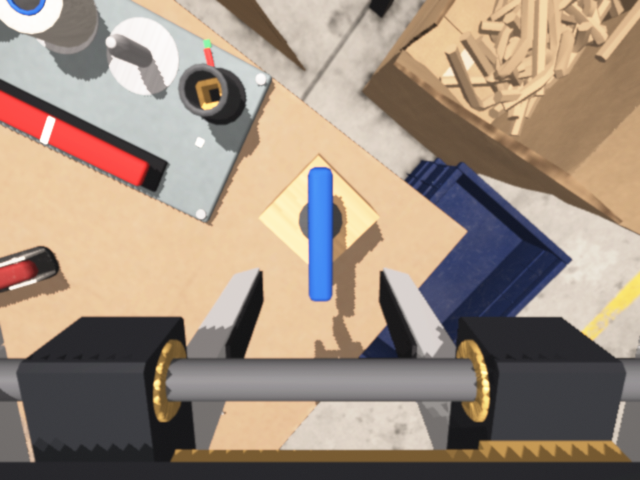

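The key is home (handle top z 0.1327, same as at the start) and the pointer stays on green at about (208,55). Moving above the bar, jaws shut.

Request:
carry_out:
  rows: "-3 -0.9 0 0 0 -7 0;-6 -1.8 0 0 0 -14 0;-9 -2.8 0 0 0 -21 0;-12 -3.7 1 0 0 -28 0;-15 -4.6 2 0 0 -35 0;-18 -5.6 3 0 0 -42 0;-21 -6.5 4.1 0 0 -49 0;-24.5 -7.6 4.1 0 0 -56 0;-24.5 -7.6 4.1 0 0 -63 0;-24.5 -7.6 4.1 0 0 -63 0;-24.5 -7.6 4.1 0 0 -63 0;-24.5 -7.6 4.1 0 0 -63 0;-24.5 -7.6 4.1 0 0 -63 0;-24.5 -7.6 4.1 0 0 -63 0"
  newtons: 20

```text
time: 30.47
tool_pos: [0.4495, 0.0221, 0.2014]
tool_rot: [3.141, 0.0, 0.171]
ft_force: [-0.5, -0.2, -0.8]
finger_gap: 0.0007
```

```bash
python3 - <<'E'
from h import *
p=eyes.capture("wrist");save(p,"w15.png")
for q in [(.5238,.1534),(.5373,.0766)]: print(circ(pts(p,q,.038,.055,.067)))
w=cloud(p);col=p["color"].astype(int)
near=(np.abs(w[...,2]-.041)<.005)&(np.hypot(w[...,0]-.448,w[...,1]-.023)<.12)
red=(col[...,0]>150)&(col[...,1]<80)&(col[...,2]<80)&near
(c,s,a)=cv2.minAreaRect(w[red][:,:2].astype(np.float32)); print("bar",np.round(c,4),np.round(s,4),a)
wh=(col.min(-1)>170)&near&(np.hypot(w[...,0]-.448,w[...,1]-.023)<.03); P=w[wh]; print("stripe",len(P),P.mean(0) if len(P) else 0)
go((.448,.023,.062),.175)
E
```

```text
(array([0.5239, 0.153 ]), 0.0304, 5304)
(array([0.5404, 0.0758]), 0.03, 4301)
bar [0.4463 0.0468] [0.0235 0.132 ] 9.905056953430176
stripe 230 [0.45006519 0.02366382 0.0410249 ]
from [0.4494 0.0223 0.2014] [3.141 0.    0.171] shift cm [-0.13 -0.1  13.94] turn [ 0.03  0.01 -0.21] rows 5 t 30.52 F [ 0.4 -0.1  0.1]
```

View pics/w15.png

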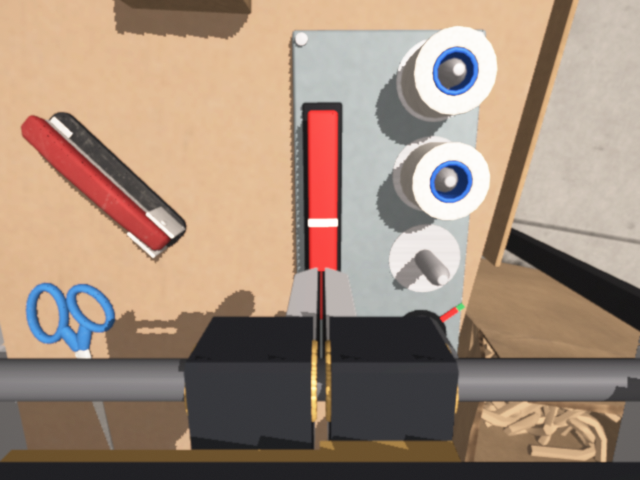

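The white stripe is at (322,223), world (0.450, 0.0237). The rolls are still on their spindles; roll 2 sits about 3 mm aside, which its hole clearance allows. Pressing stepwise.

Request:
carry_out:
  rows: "0.1 -0.1 4 0 0 0 0;0.1 -0.1 8 0 0 0 0;0.1 -0.1 11 0 0 0 0;0.1 -0.1 13 0 0 0 0;0.1 -0.1 13.8 0 0 0 0;0.1 -0.1 14.2 0 0 0 0;0.1 -0.1 14.5 0 0 0 0;0.1 -0.1 14.7 0 0 0 0;0.1 -0.1 14.9 0 0 0 0;0.1 -0.1 15 0 0 0 0;0.1 -0.1 15 0 0 0 0;0.1 -0.1 15 0 0 0 0;0.1 -0.1 15 0 0 0 0"

```text
time: 31.6
tool_pos: [0.4507, 0.0242, 0.0519]
tool_rot: [3.141, -0.001, 0.174]
ft_force: [2.4, -2.3, 3.3]
finger_gap: 0.0007
```

```bash
python3 - <<'E'
from h import *
s=sensors.state();print(s["tool_pos"],s["ft_force"])
p=eyes.capture("wrist");save(p,"w16.png")
w=cloud(p);col=p["color"].astype(int)
red=(col[...,0]>150)&(col[...,1]<80)&(col[...,2]<80)&(np.hypot(w[...,0]-.44,w[...,1]-.06)<.08)&(w[...,2]<.05)
P=w[red];yy=P[:,1]
A=np.c_[P,np.ones(len(P))]; print(np.linalg.lstsq(np.c_[yy,np.ones(len(P))],P[:,2],rcond=None)[0],np.median(P[:,2]),len(P),yy.min(),yy.max())
E
```

```text
[0.45072397 0.02419001 0.0519144 ] [ 2.38238714 -2.25450734  3.31759365]
[-0.0071017   0.03400391] 0.03358213823071603 8718 0.02960003207720656 0.11521666443446128
```

The bar reads 7.4 mm down and level (slope 0.007). I'll press 1.5 mm more for margin, hold, then rise.

Request:
carry_out:
  rows: "0 0 0.1 0 0 0 0;0 0 0.15 0 0 0 0;0 0 0.15 0 0 0 0;0 0 0.15 0 0 0 0;0 0 0.15 0 0 0 0;0 0 0.15 0 0 0 0"

```text
time: 32.15
tool_pos: [0.4506, 0.0242, 0.0502]
tool_rot: [3.142, -0.001, 0.174]
ft_force: [3.4, -1.1, 8.0]
finger_gap: 0.0003
```

```bash
python3 - <<'E'
from h import *
s=sensors.state();print(s["tool_pos"],s["ft_force"])
p=eyes.capture("wrist")
w=cloud(p);col=p["color"].astype(int)
red=(col[...,0]>150)&(col[...,1]<80)&(col[...,2]<80)&(np.hypot(w[...,0]-.44,w[...,1]-.06)<.08)&(w[...,2]<.05)
P=w[red];print(np.polyfit(P[:,1],P[:,2],1),np.median(P[:,2]))
E
```

```text
[0.45059485 0.02424837 0.05017637] [ 3.36051788 -1.0779789   7.95652827]
[-0.00722268  0.03233516] 0.03190798791003284
```

Request:
carry_out:
  rows: "0 0 -0.5 0 0 0 0;0 0 -1 0 0 0 0;0 0 -2 0 0 0 0;0 0 -5 0 0 0 0;0 0 -9 0 0 0 0;0 0 -13 0 0 0 0;0 0 -17 0 0 0 0;0 0 -17 0 0 0 0;0 0 -17 0 0 0 0;0 0 -17 0 0 0 0"

```text
time: 33.03
tool_pos: [0.4495, 0.0244, 0.22]
tool_rot: [-3.141, 0.0, 0.175]
ft_force: [0.4, 0.3, -1.0]
finger_gap: 0.0002
```

```bash
python3 - <<'E'
from h import *
p=eyes.capture("wrist");save(p,"w17.png")
for q in [(.5238,.1534),(.5373,.0766)]:
    P=pts(p,q,.038,.055,.067);print(circ(P),np.polyfit(P[:,0],P[:,2],1)[0],np.polyfit(P[:,1],P[:,2],1)[0],np.median(P[:,2]))
w=cloud(p);col=p["color"].astype(int)
red=(col[...,0]>150)&(col[...,1]<80)&(col[...,2]<80)&(np.hypot(w[...,0]-.44,w[...,1]-.06)<.08)&(w[...,2]<.05)
P=w[red];print("bar",np.polyfit(P[:,1],P[:,2],1),np.median(P[:,2]))
p=eyes.capture("scene");save(p,"s17.png")
p=eyes.capture("top");w=cloud(p);c=p["color"].astype(int)
m=(c[...,2]>c[...,0]+50)&(np.hypot(w[...,0]-.537,w[...,1]+.216)<.08)&(w[...,2]>.12)&(w[...,2]<.15)
P=w[m];print("key z",np.median(P[:,2]),cv2.minAreaRect(P[:,:2].astype(np.float32)))
for t in ["carton","black_marker"]: print(t,[np.round(d["location"],3) for d in eyes.pinpoint(p,t)][:1])
E
```

```text
(array([0.5241, 0.153 ]), 0.0299, 4598) 0.0049254248057989175 0.0029929828607188997 0.061050104061726174
(array([0.5405, 0.0757]), 0.03, 3810) 0.004858121015566938 -0.0004578200187411482 0.06110793459584979
bar [-0.01764905  0.03982563] 0.04003224446980777
key z 0.13243045952503218 ((0.5369949340820312, -0.21757906675338745), (0.09831757098436356, 0.019441669806838036), 37.462825775146484)
carton [array([0.311, 0.2  , 0.002])]
black_marker [array([ 0.521,  0.423, -0.003])]
```

View pics/w17.png

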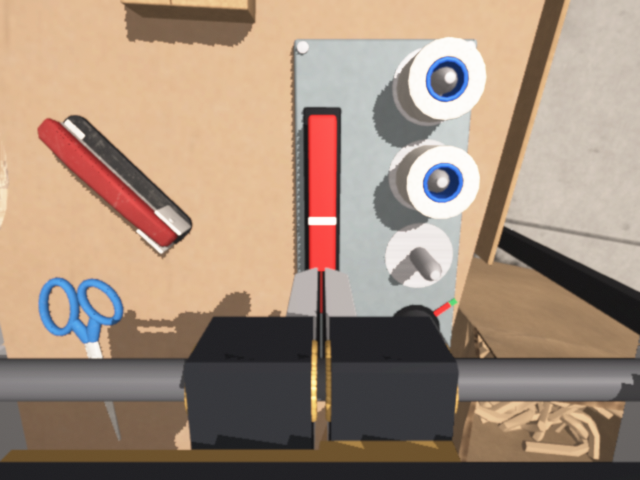

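View pics/s17.png

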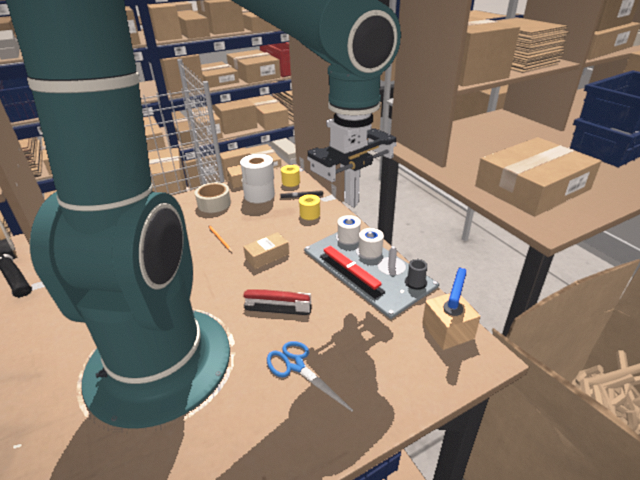

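All checks hold and the arm is clear, so I'm handing in.

```bash
python3 -c "
from plant import bot
print(bot.sign_off())"
```

```text
the job is handed in; nothing more can be done
None
```

The job is done and handed in, and all my last checks passed; the sign-off itself gives no verdict. The arm finished at about 33 s of the 210 s allowed.

- **Rolls:** Only two blue-core rolls were in the scene. They are seated upright on spindles 1 and 2, with their tops at about z 0.061. Roll 2 was on its axis when I placed it, but later sat about 3 mm off. That is within its hole clearance and the 8 mm limit.
- **Clamp screw:** One continuous bite took it from about 0.14 rad to about 2.47 rad, with the red pointer on the green mark. The pointer stayed there after the key came out.
- **Key:** It is back in its stand, with the handle top at the same height as at the start (0.132–0.133). It is about 1–2 mm off centre sideways.
- **Start bar:** I pressed it at its white stripe to about 8–9 mm by the camera depth, with a slope of about 0.007 rad. It came back up to z 0.040.
- **Bystanders:** The carton reads the same as at the start, and the marker within a few millimetres. The gripper ended clear of everything.
- **Disagreement:** The top camera read positions up to about 5 mm off the scene camera in x. I worked from the wrist camera, which lay between the two.

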